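# Lock the jar-stop pin with its spring cotter

## Task

Lock the jar stop in the drawer: push its steel pin fully home through the clevis bracket, then take the spring cotter from the beech block and push its straight leg down through the pin's cross hole until the bow snaps over the pin, and let go of it. The pin may be rolled a little, so feel gently for the hole and do not force anything (keep pushes under about 20 N); leave the jars, cup and herb stripper where they are.

Things in the scene. Friction and masses are not known exactly. Their poses are not given: they have to be found in the camera images.
- bracket: Fixed steel clevis bracket on the white pegboard (board top z = 0.012), upright; place and yaw vary. Origin under its centre, on the board. Base 64 x 50 x 5 mm; cheeks 30 mm wide at y = -15..-7 and 7..15 mm, tops 60 mm above the board. A pin lies along its y axis 45 mm above the board. A bar runs along +x to a beech jar-stop paddle (10 x 100 x 30 mm at x = 100 mm, top 60 mm above the board).
- pin_head (a point): Centre of the outer face of the pin's round head (26 mm dia, 6 mm thick), at the -y end of the pin. Moves with the pin; is pushed along the bracket's +y. Home, it lies at bracket (0, -21, 45) mm.
- pin (a joint): How far the clevis pin is withdrawn, m: 0 = home (head against the -y cheek), grows as it slides along the bracket's -y, at most 0.03. Starts 14 to 26 mm out, its cross hole then hidden by the +y cheek. About 4 N of friction holds it; a hard stop ends the travel at 0.
- pin_hole (a point): Centre of the cross hole, on the pin's axis; home, at bracket (0, 28, 45) mm. Pin 18 mm dia (crest 9 mm above this point), ending 13 mm beyond it. Hole 6.5 (x) x 8 (y) mm right across, edges sharp. The pin starts rolled about its axis, up to 0.6 rad, so the mouth lies up to 5 mm to the bracket's +x or -x side of the crest; the roll is not measured (not in this orientation).
- lock_point (a point): Fixed point of the bracket at (0, 28, 45) mm, where the cross hole's centre lies when the pin is home. The pin rolls against about 0.04 N m of friction (some 5 N at its surface): a leg tip caught 2 to 3 mm deep in the mouth, moved sideways back over the axis and 1 to 3 mm past it, rolls the pin until the hole stands upright; only then can the leg go right through.
- cotter: Steel spring cotter, 50 g, hanging upright in the beech block, leg down. Origin: on the straight leg's axis at the underside of its grip tab; z up. Tab 16 (x) x 12 (y) mm, 34 mm tall from z = 0 up. Straight leg 5 mm dia down to z = -62 mm, last 3 mm tapered to 4.4 mm. Springy bow leg (4 mm wire) on its +x side, in the x-z plane. Fit it with its x along the bracket's x, either way round.
- bow_centre (a point): Point on the straight leg's axis 38 mm below the tab, the centre of the bow leg's bulge; lies on the pin's axis when the bow has snapped over. The bow's throat is near 47 mm below the tab; its flared tip reaches x = 14 mm, 59 mm below the tab. Seated, the tab's underside is 38 mm above the pin's axis.
- leg_tip (a point): Tip of the cotter's straight leg, 62 mm below the tab.
- bow (a joint): Springing of the bow leg, rad: 0 = relaxed (also when seated on the pin), grows as it is spread; about 0.1 as its throat passes the pin. Pushing it over takes roughly 4 to 8 N downward, falling off or pulling itself in as it snaps.
- block: Fixed beech block that parks the cotter: 50 x 34 mm, 70 mm high, on the pegboard; origin beneath the cotter's straight leg. Slot 22 x 7 mm, 64 mm deep, open on top; both legs hang in it loosely, same yaw, and the tab rests on the block's top, 70 mm above the board. Lift it 65 mm straight up to clear.
- jar1: Squat glass jar with black screw lid, 58 mm dia, 62 mm high, boxed in by 12 mm beech pegs 50 mm high; origin under its centre. Leave alone.
- jar2: Squat glass jar with black screw lid, 58 mm dia, 62 mm high, boxed in by 12 mm beech pegs 50 mm high; origin under its centre. Leave alone.
- jar3: Squat glass jar with black screw lid, 58 mm dia, 62 mm high, boxed in by 12 mm beech pegs 50 mm high; origin under its centre. Leave alone.
- jar4: Squat glass jar with black screw lid, 58 mm dia, 62 mm high, boxed in by 12 mm beech pegs 50 mm high; origin under its centre. Leave alone.
- jar5: Squat glass jar with black screw lid, 58 mm dia, 62 mm high, boxed in by 12 mm beech pegs 50 mm high; origin under its centre. Leave alone.
- cup: Small white porcelain measuring cup with a handle, 54 mm dia, 45 mm high; origin under its centre. Leave alone.
- stripper: Flat stainless herb stripper, about 120 x 36 x 5 mm, lying on the pegboard; origin under its centre. Leave alone.

How it is judged:
By the outcome, as a careful person would: the job done as asked, in the order asked, and still so for the second after the job is handed in, with the robot touching nothing.
It also fails if it takes over 58 s, if anything falls off the work surface, if the arm or the gripper's body presses on something with over 40 N, if the wrist force passes 120 N, or if a joint passes its speed limit or range.

## Robot

A 6-joint arm with a two-finger parallel gripper is mounted at the origin on the work surface. World frame = base frame: x ahead of the robot, y to its left, z up, the work surface at z = 0. Lengths are in m, angles in rad, forces in N, time in s.
With the tool pointing down it reaches from about 0.25 to 0.725 m from the base axis. Payload 4 kg.
Tool frame: the origin (TCP) lies midway between the tips of the shut fingers; the grasp point (between the pads) lies 19 mm behind it; z points along the fingers, y is the direction in which the jaws open and shut (so a half turn about z gives the same grasp; the last joint's range is limited). The gripper opens to 85 mm and grips with 20 to 120 N. Pads are 22 mm wide; open, the fingers measure 114 mm over their backs; the gripper's body (76 mm by 85 mm) begins 54 mm behind the grasp point. The pads swing forward as they close: fully open they stand 13 mm farther back than shut.
Start: joints at [1.161, 0.241, 0.005, 1.335, 0, 1.571], TCP at [0.199, 0.459, 0.231] pointing down, gripper open.
Joint ranges: [-2.72, 2.72], [-1.05, 1.87], [-1.09, 1.28], [-1.99, 2.15], [-1.42, 1.44], [-3.14, 3.14]. Speed limits (rad/s): [2.79, 2.79, 3.14, 3.14, 3.14, 3.14].

## Interface

Orientations are given as a unit quaternion [x, y, z, w].
In Python, from workcell import get_obs, camera, camera_model, job_done, masks_of gives the robot as it stands.
- The arm moves only by the tool jog_arm, never from a script. Its argument "deltas" is a list that holds one entry, the list of rows, each a list of 7 numbers: the shift along the tool's x, y, z in mm, then the turn, a rotation vector about the tool's x, y, z in degrees, then the finger opening in mm, from 0 to 85.4. A call has 1 to 5 rows; each row shifts and turns the pose as measured when the row begins, along the tool's axes as they then stand; what a row does not reach is not made up. A row lasts 1/10 s, in which the tool goes at most 50 mm and 8.59 degrees, less where a joint would pass 70% of its speed; a pose out of reach is approached as far as the arm can. A call with a gripper value outside its range is refused whole. The fingers move at their own pace and stop on an object; the grip force is fixed at half the most. Time passes only in rows, so rows that do not move let the fingers close. It gives the time, the measured TCP pose, the force and the opening at its end, in the units of the state.
- get_obs(): the state, without advancing time (a new reading comes with each control period).
- camera(name): name is "side" or "top" or "wrist"; returns the picture (384x512x3 uint8, red, green, blue); there is no depth.
- camera_model(name): a dict with "fovy" (degrees; the focal length in pixels is half the picture's height over the tangent of half this angle, whatever the lens; pixels are square), "cx", "cy" (the principal point, pixels), "pose" (4x4, takes a point from camera to world coordinates); the wrist camera has in their place "T_tool_cam" (4x4, takes a point from camera to tool coordinates, whose origin is the TCP and whose axes are the flange's). Camera axes: x right, y down, z forward; pixel columns grow to the right and rows downward; lengths in m; the calibration is good to about 2 mm. The wrist camera is an equidistant fisheye: a pixel r from the principal point sees the ray r / f radians off the axis. A picture is of the moment at which its call begins: read the wrist's pose just before it. camera_model takes no time and is no camera call.
- job_done(): hands the job in, once; it reports no verdict.
Trained networks look in the newest picture that a camera, given by its name, has taken for a name from the list of things; names that differ only in an ending like _2 or _b are one class to them, and where a whole thing is asked for, a point or a joint stands for the part that bears it (a point fixed in the world has none). Each returns a list of dicts, best first, with "conf" (0 to 1); they miss things now and then, are a little off and sometimes report something else, mostly with a low value. They report only what shows in the picture. A call takes as long as a camera call.
- masks_of(target, camera): "pixels" (384x512 bool, what is visible of it) and "at" ([column, row] in pixels, amid what is visible of it).
The state is a dict: "clock": time; "joint_pos": joint angles; "joint_vel": joint speeds; "tau": joint torques, N m; "eef_pos": TCP position; "tool_rot": TCP orientation; "ft_force": force on the tool from outside, world axes, zero at the start; "ft_torque": the same for the moment, N m; "grip_width": finger opening in m.
Only numpy, scipy, OpenCV 4.12 (cv2) and the standard library are available. Lean on these libraries where they do the work, as an engineer would, in place of code of your own. Each camera call takes 0.05 s, during which the arm holds its last target. There are 200 camera calls.

## Working session

There is one attempt and no reset: what is moved stays moved. The work goes in short steps, Python scripts to look and compute and a tool call to move; the robot and the scene stay as the last step left them, time stands still between calls to the robot, and variables do not carry over. Pictures are saved under pics/ and viewed, about 8 in all and at most 12, crops included, and the job is handed in when it is done.

Besides the shell and the picture viewer there is one more tool, called by a JSON object that holds its "api" and its "payload", one argument or row to a line. jog_arm: Moves the arm, as the interface text tells. Its arguments: {"type":"object","properties":{"deltas":{"type":"array"}},"required":["deltas"]}

```bash
ls; mkdir -p pics; cat > h.py <<'E'
import numpy as np, cv2
from workcell import get_obs, camera, camera_model, job_done, masks_of
from scipy.spatial.transform import Rotation as R
def T_tool():
    o=get_obs(); T=np.eye(4); T[:3,:3]=R.from_quat(o['tool_rot']).as_matrix(); T[:3,3]=o['eef_pos']; return T
def ray(name,px,T=None):
    m=camera_model(name); f=192/np.tan(np.radians(m['fovy'])/2)
    u=(px[0]-m['cx']); v=(px[1]-m['cy'])
    if name=='wrist':
        r=np.hypot(u,v); a=r/f; d=np.array([u/r*np.sin(a),v/r*np.sin(a),np.cos(a)]) if r>0 else np.array([0,0,1.])
        P=(T if T is not None else T_tool())@np.array(m['T_tool_cam'])
    else:
        d=np.array([u/f,v/f,1.]); P=np.array(m['pose'])
    d=P[:3,:3]@d; return P[:3,3],d/np.linalg.norm(d)
def at_z(name,px,z,T=None):
    o,d=ray(name,px,T); return o+d*(z-o[2])/d[2]
def proj(name,p,T=None):
    m=camera_model(name); f=192/np.tan(np.radians(m['fovy'])/2)
    P=((T if T is not None else T_tool())@np.array(m['T_tool_cam'])) if name=='wrist' else np.array(m['pose'])
    c=P[:3,:3].T@(np.array(p)-P[:3,3])
    if name=='wrist':
        r=np.hypot(c[0],c[1]); a=np.arctan2(r,c[2]); return np.array([m['cx']+f*a*c[0]/r,m['cy']+f*a*c[1]/r])
    return np.array([m['cx']+f*c[0]/c[2],m['cy']+f*c[1]/c[2]])
def tri(a,b):
    (o1,d1),(o2,d2)=a,b
    A=np.stack([d1,-d2],1); t=np.linalg.lstsq(A,o2-o1,rcond=None)[0]
    p,q=o1+d1*t[0],o2+d2*t[1]; return (p+q)/2,np.linalg.norm(p-q)
def save(name,fn):
    im=camera(name); cv2.imwrite('pics/'+fn,im[:,:,::-1]); return im
E
python3 - <<'E'
from h import *
ims=[save(n,n+'0.png') for n in('top','side','wrist')]
cv2.imwrite('pics/ts.png',np.vstack([ims[0],ims[1]])[:,:,::-1])
for n in ('top','side','wrist'):
    m=camera_model(n); print(n,m['fovy'],m['cx'],m['cy'],np.round(m.get('pose',m.get('T_tool_cam')),3).tolist())
    for t in ('bracket','pin','cotter','block','jar1','cup','stripper'):
        print(t,[(round(d['conf'],2),np.round(d['at']).tolist(),int(d['pixels'].sum())) for d in masks_of(t,n)][:6])
print(get_obs())
E
```

```text
pics
top 53.23276837067549 254.88404278307183 196.83568098487783 [[-0.011, -0.994, 0.113, 0.482], [-1.0, 0.008, -0.027, 0.019], [0.026, -0.113, -0.993, 1.075], [0.0, 0.0, 0.0, 1.0]]
bracket [(0.75, [224.0, 227.0], 799), (0.28, [238.0, 230.0], 86)]
pin [(0.45, [237.0, 230.0], 79)]
cotter [(0.58, [334.0, 246.0], 32)]
block [(0.77, [326.0, 242.0], 211)]
jar1 [(0.91, [134.0, 237.0], 515), (0.9, [237.0, 132.0], 429), (0.67, [287.0, 143.0], 438), (0.65, [137.0, 182.0], 481), (0.59, [189.0, 138.0], 396)]
cup [(0.88, [341.0, 154.0], 363), (0.58, [190.0, 139.0], 412)]
stripper [(0.93, [294.0, 269.0], 496), (0.22, [223.0, 229.0], 752)]
side 47.164063225325954 251.91336244814738 196.26080967080242 [[0.978, -0.119, 0.173, 0.393], [-0.21, -0.513, 0.833, -0.886], [-0.011, -0.85, -0.526, 0.648], [0.0, 0.0, 0.0, 1.0]]
bracket [(0.85, [230.0, 196.0], 880)]
pin [(0.4, [223.0, 202.0], 91), (0.31, [219.0, 253.0], 149), (0.17, [229.0, 198.0], 995)]
cotter [(0.7, [221.0, 252.0], 113), (0.5, [225.0, 195.0], 958)]
block [(0.95, [223.0, 272.0], 915)]
jar1 [(0.9, [322.0, 197.0], 596), (0.88, [337.0, 226.0], 7
[... 422 characters left out ...]
r []
{'clock': 1.2, 'joint_pos': array([ 1.16098941e+00,  2.40569313e-01,  5.00892317e-03,  1.33518383e+00,
       -2.19558241e-05,  1.57079660e+00]), 'joint_vel': array([ 1.96801385e-03,  7.69740786e-04,  2.13887515e-05, -9.77901276e-04,
        1.78850765e-04,  1.24232652e-03]), 'tau': array([ 5.79913540e-04, -3.72224414e+01,  2.52690482e+01,  1.47158193e-03,
        1.75528676e-04, -2.72319468e-06]), 'eef_pos': array([0.19922648, 0.45860601, 0.23132522]), 'tool_rot': array([2.03472773e-01, 9.79080604e-01, 2.32721883e-05, 1.60488948e-05]), 'ft_force': array([0.2858143 , 0.1381031 , 0.88412472]), 'ft_torque': array([-0.01242976,  0.01329933,  0.02608805]), 'grip_width': 0.08543413621939772}
```

```bash
python3 - <<'E'
from h import *
t=cv2.imread('pics/top0.png');s=cv2.imread('pics/side0.png')
a=cv2.resize(t[170:300,170:370],(800,520)[:2],interpolation=cv2.INTER_CUBIC)
cv2.imwrite('pics/v1.png',a)
b=cv2.resize(s[150:310,140:340],(750,600),interpolation=cv2.INTER_CUBIC)
cv2.imwrite('pics/v2.png',b)
print(at_z('top',[334,246],.105),at_z('top',[326,242],.082), at_z('top',[224,227],.06),tri(ray('top',[334,246]),ray('side',[221,252])))
E
```

```text
[ 0.46581568 -0.20552523  0.105     ] [ 0.47592828 -0.19040028  0.082     ] [0.51809624 0.07402702 0.06      ] (array([ 0.46790467, -0.20721353,  0.09873909]), np.float64(0.004412722043367882))
```

View pics/v1.png

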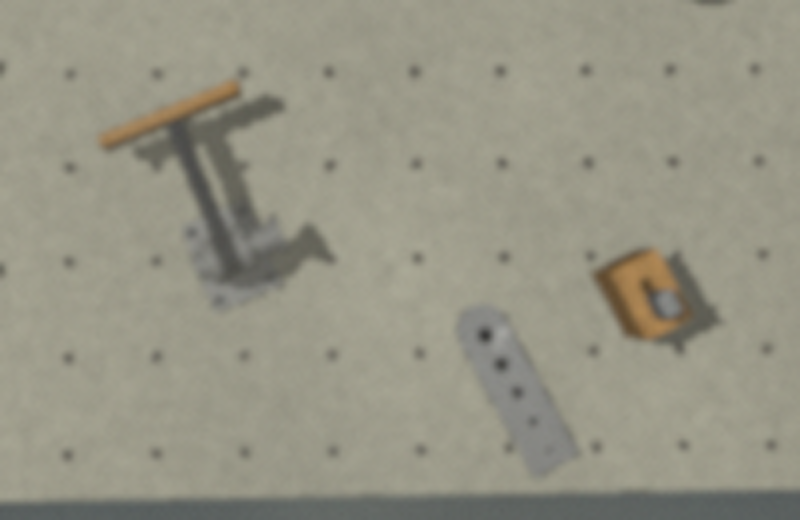

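View pics/v2.png

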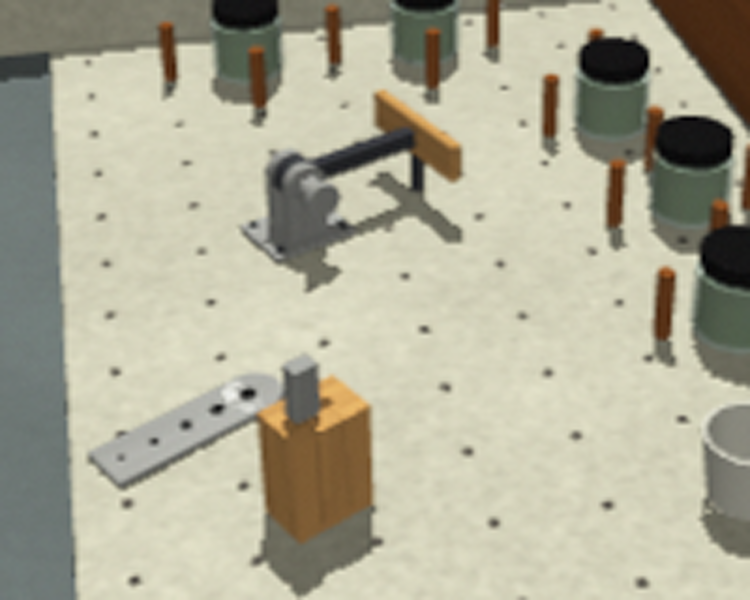

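```bash
cat >> h.py <<'E'
def tgt(pos,ydeg):
    a=np.radians(ydeg); T=np.eye(4); y=np.array([np.cos(a),np.sin(a),0]); z=np.array([0,0,-1.])
    T[:3,:3]=np.stack([np.cross(y,z),y,z],1); T[:3,3]=pos; return T
def rows(pos,ydeg,n,grip,T=None):
    "equal world steps; tool-frame rows, rounded"
    T=T_tool() if T is None else T; G=tgt(pos,ydeg); rv=R.from_matrix(T[:3,:3].T@G[:3,:3]).as_rotvec(); out=[]
    for i in range(n):
        Ti=T[:3,:3]@R.from_rotvec(rv*i/n).as_matrix()
        d=Ti.T@((G[:3,3]-T[:3,3])/n)*1000
        out.append(list(np.round(d,1))+list(np.round(np.degrees(rv/n),2))+[grip])
    for i in range(0,n,5): print([[float(x) for x in r] for r in out[i:i+5]])
def st():
    o=get_obs(); T=T_tool(); print('t',round(o['clock'],2),'p',np.round(o['eef_pos']*1000,1),'yang',round(np.degrees(np.arctan2(T[1,1],T[0,1])),2),'tilt',np.round(np.degrees(T[:2,2]),2),'F',np.round(o['ft_force'],1),'g',round(o['grip_width']*1000,1),'q',np.round(o['joint_pos'],2))
E
python3 - <<'E'
from h import *
P=lambda c,z:at_z('top',[170+c[0]/4,170+c[1]/4],z)
a=P((232,272),.06);b=P((178,118),.06);print(a,b,np.degrees(np.arctan2(*(b-a)[[1,0]])))
c=P((170,115),.072); print('paddle ends',P((103,142),.072),P((238,88),.072),'head?',at_z('top',(237,230),.065), tri(ray('top',(237,230)),ray('side',(223,202))))
print('side head',ray('side',(140+322/3.75,150+200/3.75)),at_z('side',(140+322/3.75,150+200/3.75),.057))
print('cotter tab',P((667,302),.116),'block corners',[P(c,.082)[:2].round(3) for c in((600,272),(652,250),(690,318),(640,340))])
E
```

```text
[0.48913699 0.06358564 0.06      ] [0.5912426  0.09907899 0.06      ] 19.168174069655457
paddle ends [0.57456478 0.14707989 0.072     ] [0.60948901 0.05873009 0.072     ] head? [0.50971743 0.03971792 0.065     ] (array([0.51043672, 0.03984289, 0.05636805]), np.float64(0.0009699973057802884))
side head (array([ 0.39276084, -0.88626771,  0.64806024]), array([ 0.11294152,  0.83524092, -0.53816059])) [0.51680418 0.031075   0.057     ]
cotter tab [ 0.46715784 -0.20992652  0.116     ] block corners [array([ 0.486, -0.175]), array([ 0.5  , -0.209]), array([ 0.456, -0.233]), array([ 0.443, -0.2  ])]
```

```bash
python3 - <<'E'
from h import *
rows([0.49,0.03,0.23],110.5,15,40)
E
```

```text
[[-29.2, -18.5, 0.1, 0.0, 0.0, -2.93, 40.0], [-28.2, -20.0, 0.1, 0.0, 0.0, -2.93, 40.0], [-27.1, -21.4, 0.1, 0.0, 0.0, -2.93, 40.0], [-26.0, -22.7, 0.1, 0.0, 0.0, -2.93, 40.0], [-24.8, -24.0, 0.1, 0.0, 0.0, -2.93, 40.0]]
[[-23.5, -25.3, 0.1, 0.0, 0.0, -2.93, 40.0], [-22.2, -26.4, 0.1, 0.0, 0.0, -2.93, 40.0], [-20.8, -27.5, 0.1, 0.0, 0.0, -2.93, 40.0], [-19.4, -28.6, 0.1, 0.0, 0.0, -2.93, 40.0], [-17.9, -29.5, 0.1, 0.0, 0.0, -2.93, 40.0]]
[[-16.4, -30.4, 0.1, 0.0, 0.0, -2.93, 40.0], [-14.8, -31.2, 0.1, 0.0, 0.0, -2.93, 40.0], [-13.2, -31.9, 0.1, 0.0, 0.0, -2.93, 40.0], [-11.5, -32.5, 0.1, 0.0, 0.0, -2.93, 40.0], [-9.9, -33.1, 0.1, 0.0, 0.0, -2.93, 40.0]]
```

{"api": "jog_arm", "payload": {
  "deltas": [
    [[-29,-18.5,0,0,0,-2.9,0],[-28,-20,0,0,0,-2.9,0],[-27,-21.5,0,0,0,-2.9,0],[-26,-22.5,0,0,0,-2.9,0],[-25,-24,0,0,0,-2.9,0]]
  ]
}}

```text
clock: 1.7
eef_pos: [0.2976, 0.3158, 0.2307]
tool_rot: [0.068, 0.998, 0.001, 0.0]
ft_force: [0.7, 0.4, -0.4]
grip_width: 0.012
```

{"api": "jog_arm", "payload": {
  "deltas": [
    [[-23.5,-25,0,0,0,-2.9,0],[-22,-26.5,0,0,0,-2.9,0],[-21,-27.5,0,0,0,-2.9,0],[-19.5,-28.5,0,0,0,-2.9,0],[-18,-29.5,0,0,0,-2.9,0]]
  ]
}}

```text
clock: 2.2
eef_pos: [0.4009, 0.1692, 0.2315]
tool_rot: [-0.064, 0.998, 0.002, 0.002]
ft_force: [-0.1, 0.1, 0.3]
grip_width: -0.0
```

{"api": "jog_arm", "payload": {
  "deltas": [
    [[-16.5,-30.5,0,0,0,-2.9,0],[-15,-31,0,0,0,-2.9,0],[-13,-32,0,0,0,-2.9,0],[-11.5,-32.5,0,0,0,-2.9,0],[-10,-33,0,0,0,-2.9,0]]
  ]
}}

```text
clock: 2.7
eef_pos: [0.5059, 0.0227, 0.2322]
tool_rot: [-0.194, 0.981, 0.002, 0.003]
ft_force: [0.0, 0.7, 0.5]
grip_width: -0.0002
```

```bash
python3 - <<'E'
from h import *
st();rows([0.49,0.03,0.23],110.5,5,0)
E
```

```text
t 2.7 p [505.9  22.7 232.2] yang 112.41 tilt [0.33 0.27] F [0.  0.7 0.5] g -0.2 q [ 0.04  0.25  0.02  1.33  0.   -0.35]
[[2.4, 2.6, 0.4, 0.03, 0.08, 0.38, 0.0], [2.4, 2.6, 0.4, 0.03, 0.08, 0.38, 0.0], [2.4, 2.5, 0.4, 0.03, 0.08, 0.38, 0.0], [2.4, 2.5, 0.4, 0.03, 0.08, 0.38, 0.0], [2.4, 2.5, 0.4, 0.03, 0.08, 0.38, 0.0]]
```

```bash
python3 - <<'E'
from h import *
T=T_tool(); im=save('wrist','w1.png'); np.save('w1T.npy',T)
for t in ('bracket','pin','pin_head','pin_hole'):
    print(t,[(round(d['conf'],2),np.round(d['at']).tolist(),int(d['pixels'].sum())) for d in masks_of(t,'wrist')][:3])
a=cv2.resize(im,(800,600),interpolation=cv2.INTER_CUBIC); cv2.imwrite('pics/v3.png',a[:,:,::-1])
E
```

```text
bracket [(0.67, [295.0, 186.0], 3557), (0.59, [275.0, 181.0], 464)]
pin [(0.8, [271.0, 179.0], 475), (0.19, [113.0, 287.0], 1584)]
pin_head [(0.64, [271.0, 183.0], 391)]
pin_hole [(0.7, [274.0, 184.0], 501)]
```

View pics/v3.png

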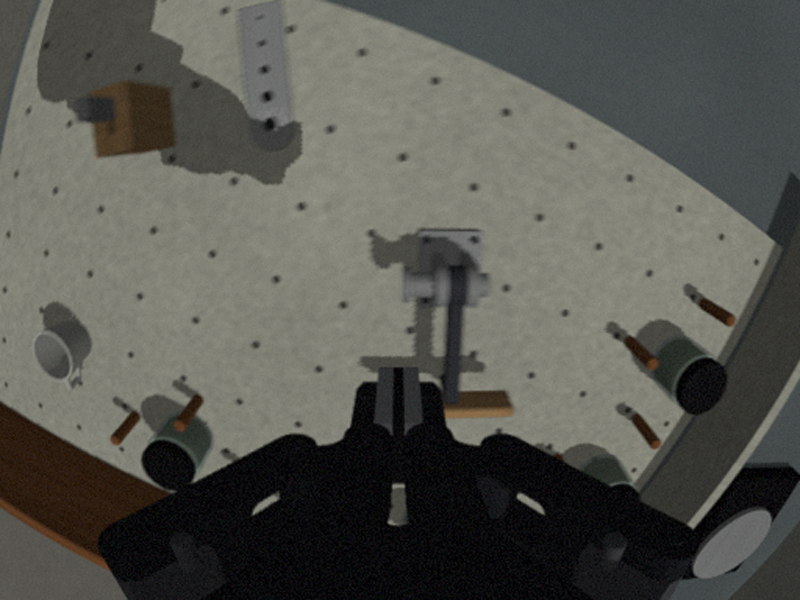

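```bash
python3 - <<'E'
from h import *
T=np.load('w1T.npy'); w=lambda c,r,z:at_z('wrist',(c/1.5625,r/1.5625),z,T)
pts=dict(head=(403,284,.057),end=(488,286,.057),b1=(419,231,.017),b2=(481,231,.017),bar0=(457,285,.057),bar1=(452,398,.057),pad1=(511,397,.072),pad0=(445,399,.072))
for k,v in pts.items(): print(k,w(*v).round(4))
m=masks_of('bracket','wrist')[0]['pixels']; h=masks_of('pin_head','wrist')[0]['pixels']
ys,xs=np.nonzero(h);print('head mask',xs.min(),xs.max(),ys.min(),ys.max())
im=cv2.imread('pics/w1.png'); a=cv2.resize(im[135:265,235:335],(800,1040),interpolation=cv2.INTER_CUBIC)[:600+200]; cv2.imwrite('pics/v4.png',cv2.resize(im[140:270,240:340],(600,780))[:600])
E
```

```text
head [0.5184 0.0328 0.057 ]
end [0.4961 0.0903 0.057 ]
b1 [0.4847 0.0328 0.017 ]
b2 [0.4655 0.078  0.017 ]
bar0 [0.5042 0.069  0.057 ]
bar1 [0.5909 0.1055 0.057 ]
pad1 [0.5661 0.143  0.072 ]
pad0 [0.586  0.0955 0.072 ]
head mask 259 313 171 191
```

View pics/v4.png

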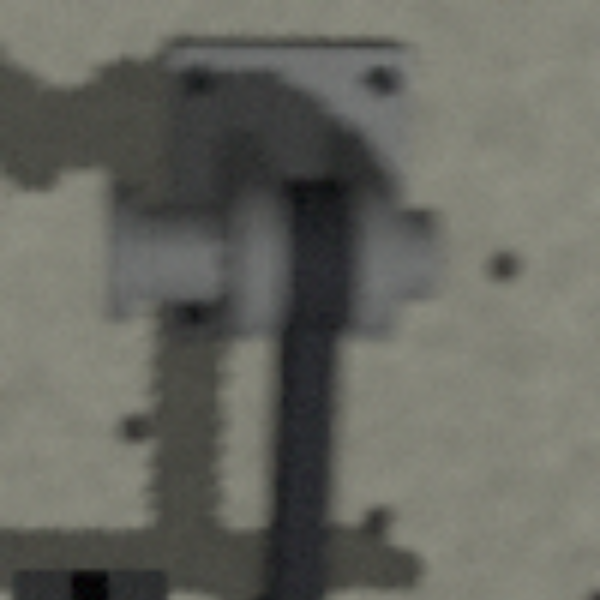

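```bash
python3 - <<'E'
from h import *
rows([0.5295,0.005,0.10],112,5,0);rows([0.5295,0.005,0.047],112,5,0,tgt([0.5295,0.005,0.10],112))
E
```

```text
[[-2.9, -5.6, 26.4, 0.03, 0.07, 0.07, 0.0], [-3.0, -5.6, 26.4, 0.03, 0.07, 0.07, 0.0], [-3.0, -5.6, 26.4, 0.03, 0.07, 0.07, 0.0], [-3.1, -5.6, 26.4, 0.03, 0.07, 0.07, 0.0], [-3.1, -5.6, 26.4, 0.03, 0.07, 0.07, 0.0]]
[[0.0, 0.0, 10.6, 0.0, 0.0, 0.0, 0.0], [0.0, 0.0, 10.6, 0.0, 0.0, 0.0, 0.0], [0.0, 0.0, 10.6, 0.0, 0.0, 0.0, 0.0], [0.0, 0.0, 10.6, 0.0, 0.0, 0.0, 0.0], [0.0, 0.0, 10.6, 0.0, 0.0, 0.0, 0.0]]
```

{"api": "jog_arm", "payload": {
  "deltas": [
    [[-3,-6,26,0,0.1,0.1,0],[-3,-6,26,0,0.1,0.1,0],[-3,-6,26,0,0.1,0.1,0],[-3,-6,26,0,0,0,0],[-3,-6,26,0,0,0,0]]
  ]
}}

```text
clock: 3.55
eef_pos: [0.5329, 0.0097, 0.1051]
tool_rot: [-0.197, 0.98, 0.001, 0.007]
ft_force: [0.2, -0.1, 1.3]
grip_width: 0.0002
```

{"api": "jog_arm", "payload": {
  "deltas": [
    [[0,0,14,0,0,0,0],[0,0,14,0,0,0,0],[0,0,12,0,0,0,0],[0,0,8,0,0,0,0],[0,0,0,0,0,0,0]]
  ]
}}

```text
clock: 4.05
eef_pos: [0.5292, 0.0148, 0.0522]
tool_rot: [-0.2, 0.98, 0.002, 0.004]
ft_force: [0.5, -1.3, 1.1]
grip_width: -0.0001
```

```bash
python3 - <<'E'
from h import *
st();rows([0.5295,0.005,0.047],112,1,0)
E
```

```text
t 4.05 p [529.2  14.8  52.2] yang 113.11 tilt [0.42 0.26] F [ 0.5 -1.3  1.1] g -0.1 q [ 0.03  0.44 -0.21  0.91  0.   -0.38]
[[3.6, -9.2, 5.1, 0.08, 0.49, 1.11, 0.0]]
```

{"api": "jog_arm", "payload": {
  "deltas": [
    [[3,2,4,0.1,0.5,0.8,0],[0,3,0,0,0,0,0],[0,3,0,0,0,0,0],[0,3,0,0,0,0,0],[0,3,0,0,0,0,0]]
  ]
}}

```text
clock: 4.55
eef_pos: [0.5228, 0.0256, 0.05]
tool_rot: [-0.192, 0.981, -0.003, 0.002]
ft_force: [1.2, -4.3, -4.1]
grip_width: 0.0
```

```bash
python3 - <<'E'
from h import *
st()
E
```

```text
t 4.55 p [522.8  25.6  50. ] yang 112.17 tilt [ 0.27 -0.34] F [ 1.2 -4.3 -4.1] g 0.0 q [ 0.05  0.43 -0.23  0.91 -0.01 -0.33]
```

{"api": "jog_arm", "payload": {
  "deltas": [
    [[0,3,0,0,0,0,0],[0,3,0,0,0,0,0],[0,2,0,0,0,0,0]]
  ]
}}

```text
clock: 4.85
eef_pos: [0.52, 0.0323, 0.05]
tool_rot: [-0.192, 0.981, -0.005, 0.002]
ft_force: [1.7, -4.0, -2.9]
grip_width: -0.0
```

{"api": "jog_arm", "payload": {
  "deltas": [
    [[0,2,0,0,0,0,0]]
  ]
}}

```text
clock: 4.95
eef_pos: [0.5193, 0.0342, 0.05]
tool_rot: [-0.192, 0.981, -0.005, 0.002]
ft_force: [1.7, -3.4, -2.1]
grip_width: -0.0
```

{"api": "jog_arm", "payload": {
  "deltas": [
    [[0,1.5,0,0,0,0,0]]
  ]
}}

```text
clock: 5.05
eef_pos: [0.5186, 0.0357, 0.05]
tool_rot: [-0.192, 0.981, -0.005, 0.002]
ft_force: [1.4, -5.0, -2.9]
grip_width: 0.0002
```

{"api": "jog_arm", "payload": {
  "deltas": [
    [[0,1.5,0,0,0,0,0]]
  ]
}}

```text
clock: 5.15
eef_pos: [0.518, 0.0372, 0.05]
tool_rot: [-0.192, 0.981, -0.005, 0.002]
ft_force: [1.0, -3.3, -1.4]
grip_width: 0.0002
```

{"api": "jog_arm", "payload": {
  "deltas": [
    [[0,1.5,0,0,0,0,0]]
  ]
}}

```text
clock: 5.25
eef_pos: [0.5179, 0.0375, 0.0501]
tool_rot: [-0.191, 0.982, -0.006, 0.002]
ft_force: [2.5, -10.2, -2.1]
grip_width: -0.0002
```

{"api": "jog_arm", "payload": {
  "deltas": [
    [[0,1.5,0,0,0,0,0]]
  ]
}}

```text
clock: 5.35
eef_pos: [0.5179, 0.0374, 0.0502]
tool_rot: [-0.191, 0.982, -0.008, 0.003]
ft_force: [3.7, -9.5, -3.4]
grip_width: -0.0003
```

{"api": "jog_arm", "payload": {
  "deltas": [
    [[0,1.2,0,0,0,0,0]]
  ]
}}

```text
clock: 5.45
eef_pos: [0.5179, 0.0373, 0.0502]
tool_rot: [-0.19, 0.982, -0.01, 0.003]
ft_force: [2.2, -6.9, -3.8]
grip_width: -0.0002
```

{"api": "jog_arm", "payload": {
  "deltas": [
    [[0,-10,0,0,0,0,0],[0,-10,0,0,0,0,0],[0,0,-30,0.1,0.6,0,0],[0,0,-40,0.1,0.6,0,0],[0,5,-40,0,0,0,12]]
  ]
}}

```text
clock: 5.95
eef_pos: [0.5189, 0.0264, 0.1577]
tool_rot: [-0.191, 0.981, -0.008, -0.015]
ft_force: [1.2, 0.3, -0.4]
grip_width: 0.0116
```

{"api": "jog_arm", "payload": {
  "deltas": [
    [[5,10,-20,0,0,0,20],[5,10,0,0,0,0,30],[5,10,0,0,0,0,40]]
  ]
}}

```text
clock: 6.25
eef_pos: [0.4981, 0.0504, 0.1849]
tool_rot: [-0.19, 0.982, -0.006, -0.008]
ft_force: [0.0, 0.1, 0.7]
grip_width: 0.04
```

```bash
python3 - <<'E'
from h import *
st(); T=T_tool(); im=save('wrist','w2.png'); np.save('w2T.npy',T)
for t in ('pin','pin_head','pin_hole'):
    print(t,[(round(d['conf'],2),np.round(d['at']).tolist(),int(d['pixels'].sum())) for d in masks_of(t,'wrist')][:3])
yb=np.array([-.375,.927,0]);xb=np.array([.927,.375,0]);o=np.array([.504,.068,.012])
for y in(-21,28,41):print(y,proj('wrist',o+yb*y/1000+[0,0,.045],T).round(1))
c,r=proj('wrist',o+yb*.01+[0,0,.045],T).astype(int); print(c,r)
cv2.imwrite('pics/v5.png',cv2.resize(im[r-50:r+50,c-65:c+65,::-1],(780,600),interpolation=cv2.INTER_CUBIC))
E
```

```text
t 6.25 p [498.1  50.4 184.9] yang 111.93 tilt [-0.8  -0.84] F [0.  0.1 0.7] g 40.0 q [ 0.11  0.28 -0.07  1.24 -0.01 -0.27]
pin [(0.64, [298.0, 193.0], 659)]
pin_head [(0.79, [299.0, 199.0], 538), (0.42, [446.0, 258.0], 2121)]
pin_hole [(0.7, [296.0, 196.0], 629)]
-21 [248.1 196.2]
28 [298.6 196.3]
41 [311.7 196.3]
280 196
```

View pics/v5.png

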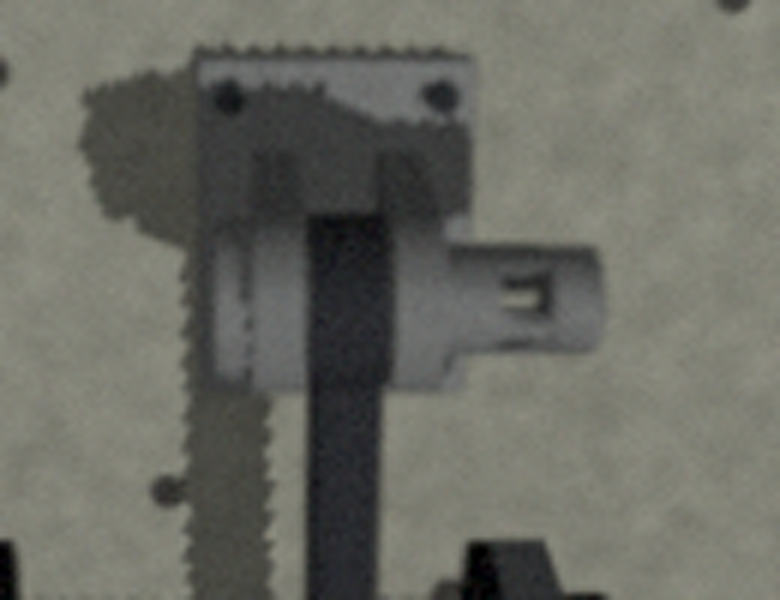

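```bash
python3 - <<'E'
from h import *
T=np.load('w2T.npy'); w=lambda c,r,z:at_z('wrist',(215+c/6,146+r/6),z,T)
o=np.array([.504,.068,0]);yb=np.array([-.375,.927,0]);xb=np.array([.927,.375,0])
for n,p in dict(mouth=(528.5,293.5,.0655),headface=(214,303,.057),headfaceT=(214,303,.065),end=(601,299,.057),axis=(528,298,.057),baseL=(196,57,.017),baseR=(471,57,.017)).items():
    q=w(*p); print(n,q.round(4),'br',((q-o)@xb*1000).round(1),((q-o)@yb*1000).round(1))
# view direction at hole in bracket frame
O,d=ray('wrist',(215+528/6,146+295/6),T); print('view ang',np.degrees(np.arctan2(-(d@xb),-d[2])))
rows([.455,-.205,.22],113.5,9,40)
E
```

```text
mouth [0.4885 0.0951 0.0655] br -4.2 31.0
headface [0.5112 0.051  0.057 ] br 0.3 -18.5
headfaceT [0.5087 0.0501 0.065 ] br -2.4 -18.3
end [0.4869 0.109  0.057 ] br -0.4 44.4
axis [0.4913 0.0977 0.057 ] br -0.6 32.3
baseL [0.4824 0.0351 0.017 ] br -32.4 -22.4
baseR [0.4638 0.0804 0.017 ] br -32.6 26.6
view ang -18.226931104303567
[[15.1, -24.5, -3.5, -0.05, -0.14, -0.17, 40.0], [15.1, -24.5, -3.6, -0.05, -0.14, -0.17, 40.0], [15.2, -24.4, -3.6, -0.05, -0.14, -0.17, 40.0], [15.2, -24.4, -3.7, -0.05, -0.14, -0.17, 40.0], [15.3, -24.3, -3.7, -0.05, -0.14, -0.17, 40.0]]
[[15.4, -24.3, -3.8, -0.05, -0.14, -0.17, 40.0], [15.4, -24.2, -3.9, -0.05, -0.14, -0.17, 40.0], [15.5, -24.2, -3.9, -0.05, -0.14, -0.17, 40.0], [15.6, -24.2, -4.0, -0.05, -0.14, -0.17, 40.0]]
```

{"api": "jog_arm", "payload": {
  "deltas": [
    [[15,-24.5,-4,0,-0.1,-0.2,40],[15,-24.5,-4,0,-0.1,-0.2,40],[15,-24.5,-4,0,-0.1,-0.2,40],[15,-24.5,-4,0,-0.1,-0.2,40],[15,-24.5,-4,0,-0.1,-0.2,40]]
  ]
}}

```text
clock: 6.95
eef_pos: [0.4729, -0.0933, 0.1991]
tool_rot: [-0.203, 0.979, -0.003, -0.011]
ft_force: [0.6, 0.2, -0.8]
grip_width: 0.0403
```

{"api": "jog_arm", "payload": {
  "deltas": [
    [[15,-24,-4,0,-0.1,-0.2,40],[15,-24,-4,0,-0.1,-0.2,40],[15,-24,-4,0,-0.1,-0.2,40],[12,-20,-4,0,-0.1,-0.2,40],[0,0,0,0,0,0,40]]
  ]
}}

```text
clock: 7.45
eef_pos: [0.4545, -0.2085, 0.2107]
tool_rot: [-0.207, 0.978, 0.0, -0.012]
ft_force: [0.3, 0.6, 1.2]
grip_width: 0.0397
```

```bash
python3 - <<'E'
from h import *
st(); T=T_tool(); im=save('wrist','w3.png'); np.save('w3T.npy',T)
for t in ('cotter','block'):
    print(t,[(round(d['conf'],2),np.round(d['at']).tolist(),int(d['pixels'].sum())) for d in masks_of(t,'wrist')][:3])
c,r=proj('wrist',[.467,-.209,.09],T).astype(int); r=min(r,330);print(c,r)
cv2.imwrite('pics/v6.png',cv2.resize(im[r-60:r+60,c-80:c+80,::-1],(800,600),interpolation=cv2.INTER_CUBIC))
E
```

```text
t 7.45 p [ 454.5 -208.5  210.7] yang 113.95 tilt [-1.38 -0.29] F [0.3 0.6 1.2] g 39.7 q [-0.42  0.27 -0.02  1.31 -0.01 -0.84]
cotter [(0.68, [246.0, 204.0], 385)]
block [(0.83, [252.0, 190.0], 1869)]
247 198
```

View pics/v6.png

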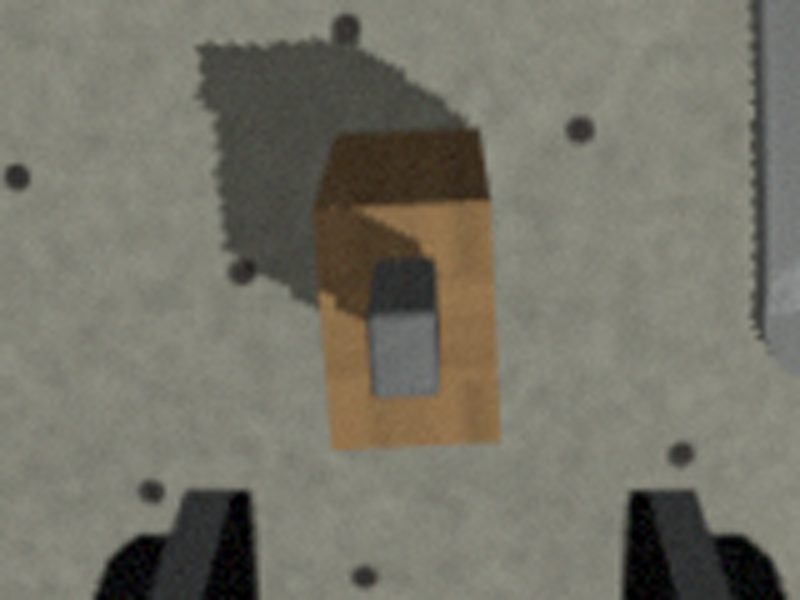

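```bash
python3 - <<'E'
from h import *
T=np.load('w3T.npy'); w=lambda c,r,z:at_z('wrist',(167+c/5,138+r/5),z,T)
tab=np.array([w(*c,.116) for c in((371,312),(440,311),(440,395),(372,397))]); blk=np.array([w(*c,.082) for c in((314,208),(490,199),(500,440),(332,449))])
ang=lambda v:np.degrees(np.arctan2(v[1],v[0])).round(1)
for n,p in(('tab',tab),('blk',blk)):
    print(n,p.mean(0).round(4),[ang(p[1]-p[0]),ang(p[2]-p[3]),ang(p[3]-p[0])+90,ang(p[2]-p[1])+90],[np.linalg.norm(p[i]-p[i-1]).round(4) for i in range(4)])
E
```

```text
tab [ 0.4672 -0.2079  0.116 ] [np.float64(114.8), np.float64(115.8), np.float64(113.8), np.float64(114.0)] [np.float64(0.0156), np.float64(0.0118), np.float64(0.0154), np.float64(0.0118)]
blk [ 0.4737 -0.2049  0.082 ] [np.float64(116.9), np.float64(117.3), np.float64(116.6), np.float64(116.9)] [np.float64(0.0502), np.float64(0.0336), np.float64(0.05), np.float64(0.0339)]
```

```bash
python3 - <<'E'
from h import *
rows([.4672,-.2079,.13],116.5,4,40)
E
```

```text
[[-3.1, -2.0, 20.0, 0.11, -0.35, -0.58, 40.0], [-3.0, -2.0, 20.0, 0.11, -0.35, -0.58, 40.0], [-2.9, -2.0, 20.0, 0.11, -0.35, -0.58, 40.0], [-2.7, -2.0, 20.1, 0.11, -0.35, -0.58, 40.0]]
```

{"api": "jog_arm", "payload": {
  "deltas": [
    [[-3,-2,20,0.1,-0.4,-0.7,40],[-3,-2,20,0.1,-0.4,-0.7,40],[-3,-2,20,0.1,-0.3,-0.7,40],[-3,-2,20,0.1,-0.3,-0.6,40],[0,0,0,0,0,0,40]]
  ]
}}

```text
clock: 8.1
eef_pos: [0.4687, -0.2017, 0.1261]
tool_rot: [-0.237, 0.971, 0.002, 0.0]
ft_force: [-0.4, 0.5, -0.7]
grip_width: 0.0399
```

```bash
python3 - <<'E'
from h import *
st();rows([.4672,-.2079,.088],116.5,3,40)
E
```

```text
t 8.1 p [ 468.7 -201.7  126.1] yang 117.45 tilt [-0.03  0.2 ] F [-0.4  0.5 -0.7] g 39.9 q [-0.41  0.33 -0.15  1.09  0.   -0.89]
[[1.4, -1.6, 12.7, 0.07, 0.02, 0.32, 40.0], [1.4, -1.6, 12.7, 0.07, 0.02, 0.32, 40.0], [1.4, -1.6, 12.7, 0.07, 0.02, 0.32, 40.0]]
```

{"api": "jog_arm", "payload": {
  "deltas": [
    [[1.5,-2,13,0,0,0.3,40],[1.5,-2,13,0,0,0.3,40],[1.5,-2,10,0,0,0.3,40],[0,0,0,0,0,0,40]]
  ]
}}

```text
clock: 8.5
eef_pos: [0.4686, -0.2057, 0.0907]
tool_rot: [-0.232, 0.973, 0.002, 0.0]
ft_force: [-0.8, -0.5, -0.6]
grip_width: 0.0399
```

```bash
python3 - <<'E'
from h import *
st();rows([.4672,-.2079,.087],116.5,1,40)
E
```

```text
t 8.5 p [ 468.6 -205.7   90.7] yang 116.82 tilt [-0.03  0.23] F [-0.8 -0.5 -0.6] g 39.9 q [-0.42  0.37 -0.2   1.    0.   -0.88]
[[2.3, -1.3, 3.7, 0.22, 0.08, 0.32, 40.0]]
```

{"api": "jog_arm", "payload": {
  "deltas": [
    [[2.3,-1.3,3.5,0.2,0,0.3,40],[0,0,0,0,0,0,20],[0,0,0,0,0,0,8],[0,0,0,0,0,0,8],[0,0,0,0,0,0,8]]
  ]
}}

```text
clock: 9.0
eef_pos: [0.4687, -0.2081, 0.0896]
tool_rot: [-0.23, 0.973, -0.001, 0.002]
ft_force: [-0.3, 1.0, -0.1]
grip_width: 0.0107
```

```bash
python3 - <<'E'
from h import *
st()
E
```

```text
t 9.0 p [ 468.7 -208.1   89.6] yang 116.54 tilt [ 0.28 -0.04] F [-0.3  1.  -0.1] g 10.7 q [-0.42  0.37 -0.21  0.99  0.   -0.88]
```

{"api": "jog_arm", "payload": {
  "deltas": [
    [[0,0,-8,0,0,0,8],[0,0,-10,0,0,0,8],[0,0,-10,0,0,0,8]]
  ]
}}

```text
clock: 9.3
eef_pos: [0.4676, -0.2078, 0.1186]
tool_rot: [-0.229, 0.973, -0.0, 0.001]
ft_force: [-0.3, -0.5, 0.2]
grip_width: 0.0107
```

```bash
python3 - <<'E'
from h import *
st();rows([.4687,-.2081,.165],116.5,5,8)
E
```

```text
t 9.3 p [ 467.6 -207.8  118.6] yang 116.53 tilt [0.14 0.01] F [-0.3 -0.5  0.2] g 10.7 q [-0.42  0.34 -0.17  1.06  0.   -0.88]
[[-0.2, -0.2, -9.3, -0.01, 0.03, 0.01, 8.0], [-0.2, -0.2, -9.3, -0.01, 0.03, 0.01, 8.0], [-0.2, -0.2, -9.3, -0.01, 0.03, 0.01, 8.0], [-0.2, -0.2, -9.3, -0.01, 0.03, 0.01, 8.0], [-0.2, -0.2, -9.3, -0.01, 0.03, 0.01, 8.0]]
```

{"api": "jog_arm", "payload": {
  "deltas": [
    [[0,0,-15,0,0,0,8],[0,0,-20,0,0,0,8],[0,0,-25,0,0,0,8],[0,0,-25,0,0,0,8]]
  ]
}}

```text
clock: 9.7
eef_pos: [0.4664, -0.2076, 0.2083]
tool_rot: [-0.229, 0.973, 0.0, 0.001]
ft_force: [1.0, -0.2, -1.6]
grip_width: 0.0107
```

```bash
python3 - <<'E'
from h import *
st();rows([.4885,.0955,.19],112,10,8)
E
```

```text
t 9.7 p [ 466.4 -207.6  208.3] yang 116.52 tilt [0.06 0.03] F [ 1.  -0.2 -1.6] g 10.7 q [-0.42  0.27 -0.01  1.28  0.   -0.88]
[[-15.5, 26.1, 1.8, 0.0, 0.01, 0.45, 8.0], [-15.3, 26.3, 1.8, 0.0, 0.01, 0.45, 8.0], [-15.1, 26.4, 1.8, 0.0, 0.01, 0.45, 8.0], [-14.9, 26.5, 1.8, 0.0, 0.01, 0.45, 8.0], [-14.7, 26.6, 1.8, 0.0, 0.01, 0.45, 8.0]]
[[-14.5, 26.7, 1.8, 0.0, 0.01, 0.45, 8.0], [-14.3, 26.8, 1.8, 0.0, 0.01, 0.45, 8.0], [-14.0, 26.9, 1.8, 0.0, 0.01, 0.45, 8.0], [-13.8, 27.1, 1.8, 0.0, 0.01, 0.45, 8.0], [-13.6, 27.2, 1.8, 0.0, 0.01, 0.45, 8.0]]
```

{"api": "jog_arm", "payload": {
  "deltas": [
    [[-15.5,26,1.8,0,0,0.45,8],[-15.3,26.2,1.8,0,0,0.45,8],[-15,26.4,1.8,0,0,0.45,8],[-15,26.5,1.8,0,0,0.45,8],[-14.7,26.5,1.8,0,0,0.45,8]]
  ]
}}

```text
clock: 10.2
eef_pos: [0.483, -0.0569, 0.2104]
tool_rot: [-0.205, 0.979, -0.005, 0.009]
ft_force: [0.7, -0.2, -1.2]
grip_width: 0.0106
```

{"api": "jog_arm", "payload": {
  "deltas": [
    [[-14.5,26.5,1.8,0,0,0.45,8],[-14.3,27,1.8,0,0,0.45,8],[-14,27,1.8,0,0,0.45,8],[-13.8,27,1.8,0,0,0.45,8],[-10,20,1,0,0,0.3,8]]
  ]
}}

```text
clock: 10.7
eef_pos: [0.496, 0.0933, 0.2076]
tool_rot: [-0.187, 0.982, -0.005, 0.013]
ft_force: [0.5, 0.5, -0.8]
grip_width: 0.0105
```

```bash
python3 - <<'E'
from h import *
st();rows([.4885,.0955,.15],112,3,8)
E
```

```text
t 10.7 p [496.   93.3 207.6] yang 111.49 tilt [ 1.57 -0.28] F [ 0.5  0.5 -0.8] g 10.5 q [ 0.19  0.24 -0.06  1.25 -0.01 -0.18]
[[2.5, 1.9, 19.1, -0.28, 0.45, -0.17, 8.0], [2.4, 1.8, 19.1, -0.28, 0.45, -0.17, 8.0], [2.2, 1.7, 19.2, -0.28, 0.45, -0.17, 8.0]]
```

{"api": "jog_arm", "payload": {
  "deltas": [
    [[2.5,2,19,-0.3,0.45,-0.2,8],[2.5,2,19,-0.3,0.45,-0.2,8],[2,1.5,17,-0.3,0.45,-0.2,8],[0,0,0,0,0,0,8]]
  ]
}}

```text
clock: 11.1
eef_pos: [0.4902, 0.1008, 0.156]
tool_rot: [-0.196, 0.981, 0.001, 0.003]
ft_force: [0.0, -0.7, -0.9]
grip_width: 0.011
```

```bash
python3 - <<'E'
from h import *
st();rows([.4885,.0955,.15],112,1,8); T=T_tool(); im=save('wrist','w4.png'); np.save('w4T.npy',T)
for t in ('cotter','leg_tip','pin'):
    print(t,[(round(d['conf'],2),np.round(d['at']).tolist(),int(d['pixels'].sum())) for d in masks_of(t,'wrist')][:3])
print('leg tip pred',proj('wrist',T[:3,3]+T[:3,:3]@[.0013,0,.0696],T),'lock',proj('wrist',[.4925,.0966,.057],T))
c,r=proj('wrist',T[:3,3]+T[:3,:3]@[.0013,0,.0696],T).astype(int)
cv2.imwrite('pics/v7.png',cv2.resize(im[r-60:r+60,c-80:c+80,::-1],(800,600),interpolation=cv2.INTER_CUBIC))
E
```

```text
t 11.1 p [490.2 100.8 156. ] yang 112.55 tilt [0.36 0.22] F [ 0.  -0.7 -0.9] g 11.0 q [ 0.2   0.28 -0.14  1.14  0.   -0.19]
[[3.6, -4.3, 6.0, 0.07, 0.41, 0.55, 8.0]]
cotter [(0.77, [252.0, 258.0], 1571)]
leg_tip [(0.69, [253.0, 256.0], 1597)]
pin [(0.82, [244.0, 189.0], 799)]
leg tip pred [253.89726587 202.22732638] lock [248.30067796 191.36197746]
```

View pics/v7.png

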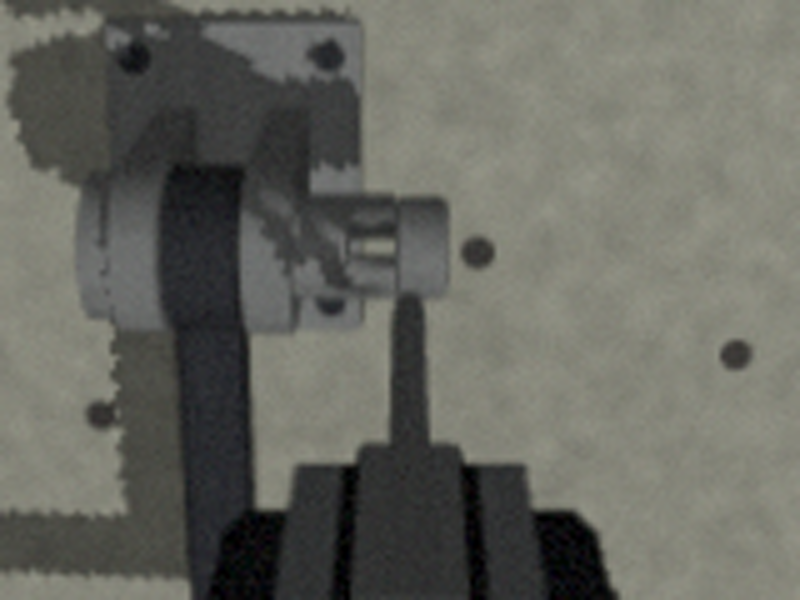

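```bash
python3 - <<'E'
from h import *
T=np.load('w4T.npy'); px=lambda c,r:(173+c/5,142+r/5)
yb=np.array([-.375,.927,0]);xb=np.array([.927,.375,0])
O,d=ray('wrist',px(372,247),T); print('view',np.degrees(np.arctan2(-(d@xb),-d[2])))
tip=at_z('wrist',px(408,297),T[2,3]-.0696,T); print('tip img',tip, 'tip pred',T[:3,3]+T[:3,:3]@[.0013,0,.0696])
for n,p,z in(('mouth',(372.5,247),.0653),('axis',(372.5,247),.057),('headface',(77,247),.057),('end',(449,247),.057),('top edge',(372,197),.057),('bot edge',(372,297),.057)):
    q=at_z('wrist',px(*p),z,T);e=q-tip; print(n,q.round(4),'rel tip br x,y',(e@xb*1000).round(1),(e@yb*1000).round(1))
E
```

```text
view -18.99020029012489
tip img [0.48857697 0.10079933 0.08638827] tip pred [0.48940993 0.10056507 0.08638075]
mouth [0.4901 0.0951 0.0653] rel tip br x,y -0.8 -5.9
axis [0.4928 0.096  0.057 ] rel tip br x,y 2.1 -6.1
headface [0.5126 0.0483 0.057 ] rel tip br x,y 2.6 -57.7
end [0.4878 0.1081 0.057 ] rel tip br x,y 2.0 7.1
top edge [0.4845 0.0925 0.057 ] rel tip br x,y -6.9 -6.2
bot edge [0.5013 0.0994 0.057 ] rel tip br x,y 11.3 -6.1
```

{"api": "jog_arm", "payload": {
  "deltas": [
    [[0.5,-5,5,0.05,0.4,0.5,8],[0,-1,5,0,0,0,8],[0,0,4,0,0,0,8],[0,0,0,0,0,0,8]]
  ]
}}

```text
clock: 11.7
eef_pos: [0.4966, 0.0943, 0.1463]
tool_rot: [-0.19, 0.982, -0.0, 0.006]
ft_force: [0.4, -0.1, 0.0]
grip_width: 0.0112
```

```bash
cat >> h.py <<'E'
LOCK=np.array([.4885+.002-.0001,0,.057])
def rel(lock):
    T=T_tool(); p=T[:3,3]+T[:3,:3]@[.0022,0,.0696]; e=p-np.array(lock)
    yb=np.array([-.375,.927,0]);xb=np.array([.927,.375,0]); o=get_obs()
    f=o['ft_force']; print('t',round(o['clock'],2),'tip rel lock br',(np.array([e@xb,e@yb,e[2]])*1000).round(1),'F br',np.round([f@xb,f@yb,f[2]],1),'tilt',np.round(np.degrees(T[:2,2]),2),'g',round(o['grip_width']*1000,1))
E
python3 - <<'E'
from h import *
st();rel([.4928,.096,.057]); T=np.load('w4T.npy');print(T[:3,3]+T[:3,:3]@[.0022,0,.0696])
E
```

```text
t 11.7 p [496.6  94.3 146.3] yang 111.88 tilt [0.64 0.11] F [ 0.4 -0.1  0. ] g 11.2 q [ 0.19  0.3  -0.15  1.11 -0.   -0.19]
t 11.7 tip rel lock br [ 1.5 -3.2 19.7] F br [ 0.3 -0.3  0. ] tilt [0.64 0.11] g 11.2
[0.48857875 0.10021996 0.08637425]
```

```bash
cat >> h.py <<'E'
def go(lock,br,ydeg=112,n=1,g=8):
    "rows bringing leg tip to bracket-relative br (mm) from lock"
    yb=np.array([-.375,.927,0]);xb=np.array([.927,.375,0])
    p=np.array(lock)+(xb*br[0]+yb*br[1])/1000+[0,0,br[2]/1000]
    G=tgt(p,ydeg); rows(p-G[:3,:3]@[.0022,0,.0696],ydeg,n,g)
E
python3 - <<'E'
from h import *
go([.4928,.096,.057],[-3.2,-0.3,13],n=2)
E
```

```text
[[2.0, 1.4, 3.3, -0.07, 0.32, -0.06, 8.0], [2.0, 1.4, 3.3, -0.07, 0.32, -0.06, 8.0]]
```

{"api": "jog_arm", "payload": {
  "deltas": [
    [[2,1.4,3.3,-0.1,0.3,-0.1,8],[2,1.4,3,-0.1,0.3,-0.1,8],[0,0,0,0,0,0,8]]
  ]
}}

```text
clock: 12.0
eef_pos: [0.4913, 0.0954, 0.1392]
tool_rot: [-0.192, 0.981, 0.001, -0.001]
ft_force: [0.7, 1.2, -0.1]
grip_width: 0.011
```

```bash
python3 - <<'E'
from h import *
st();L=[.4928,.096,.057];rel(L);go(L,[-3.2,-.3,11])
E
```

```text
t 12.0 p [491.3  95.4 139.2] yang 112.09 tilt [-0.09  0.07] F [ 0.7  1.2 -0.1] g 11.0 q [ 0.19  0.3  -0.16  1.11  0.   -0.19]
t 12.0 tip rel lock br [-3.9  0.1 12.6] F br [ 1.1  0.9 -0.1] tilt [-0.09  0.07] g 11.0
[[-0.7, -0.3, 1.6, 0.1, -0.06, 0.09, 8.0]]
```

```bash
python3 - <<'E'
from h import *
T=T_tool(); im=save('wrist','w5.png'); np.save('w5T.npy',T)
t2=save('side','s5.png')
c,r=proj('wrist',T[:3,3]+T[:3,:3]@[.0022,0,.0696],T).astype(int);print(c,r)
a=cv2.resize(im[r-30:r+30,c-40:c+40,::-1],(800,600),interpolation=cv2.INTER_CUBIC)
cv2.imwrite('pics/v8.png',a)
E
```

```text
253 201
```

View pics/v8.png

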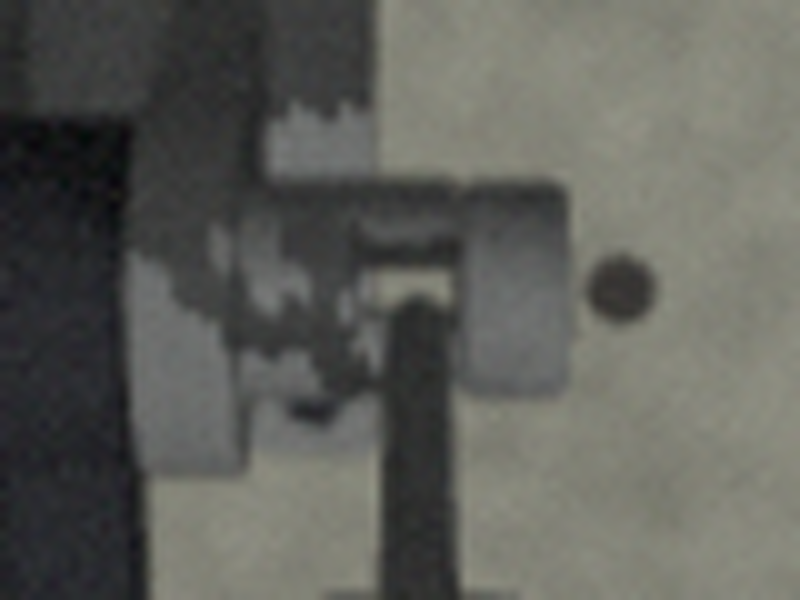

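{"api": "jog_arm", "payload": {
  "deltas": [
    [[0.2,-0.4,2,0,0,0,8],[0,0,2,0,0,0,8]]
  ]
}}

```text
clock: 12.3
eef_pos: [0.4921, 0.0951, 0.1359]
tool_rot: [-0.192, 0.981, 0.001, 0.0]
ft_force: [-0.6, 0.0, -0.5]
grip_width: 0.0111
```

```bash
python3 - <<'E'
from h import *
L=[.4928,.096,.057];rel(L);go(L,[-4,-.3,7])
E
```

```text
t 12.3 tip rel lock br [-3.1 -0.5  9.3] F br [-0.5  0.2 -0.5] tilt [0.04 0.09] g 11.1
[[0.8, 0.3, 2.3, 0.07, 0.07, 0.09, 8.0]]
```

{"api": "jog_arm", "payload": {
  "deltas": [
    [[1.2,0.3,0.3,0,0.1,0,8],[0.2,0,1.5,0,0,0,8]]
  ]
}}

```text
clock: 12.5
eef_pos: [0.4907, 0.0949, 0.134]
tool_rot: [-0.192, 0.981, 0.001, -0.0]
ft_force: [-0.2, 0.8, 3.7]
grip_width: 0.0107
```

```bash
python3 - <<'E'
from h import *
L=[.4928,.096,.057];rel(L);go(L,[-4,-.3,6])
E
```

```text
t 12.5 tip rel lock br [-4.6 -0.1  7.4] F br [0.1 0.8 3.7] tilt [-0.05  0.05] g 10.7
[[-0.6, -0.1, 1.4, 0.07, -0.02, 0.09, 8.0]]
```

{"api": "jog_arm", "payload": {
  "deltas": [
    [[-0.8,0,-0.3,0,0,0,8],[0,0,1.2,0,0,0,8]]
  ]
}}

```text
clock: 12.7
eef_pos: [0.492, 0.0954, 0.134]
tool_rot: [-0.192, 0.981, 0.001, 0.001]
ft_force: [-1.2, -0.0, 8.2]
grip_width: 0.0108
```

```bash
python3 - <<'E'
from h import *
L=[.4928,.096,.057];rel(L);go(L,[-4,-.3,6])
E
```

```text
t 12.7 tip rel lock br [-3.1 -0.2  7.4] F br [-1.2  0.4  8.2] tilt [0.05 0.09] g 10.8
[[0.9, -0.0, 1.4, 0.06, 0.07, 0.1, 8.0]]
```

{"api": "jog_arm", "payload": {
  "deltas": [
    [[0,0,-0.8,0,0,0,8],[0,0,0,0,0,0,8]]
  ]
}}

```text
clock: 12.9
eef_pos: [0.4924, 0.0955, 0.1351]
tool_rot: [-0.192, 0.981, 0.001, 0.001]
ft_force: [0.1, -0.3, -0.8]
grip_width: 0.011
```

```bash
python3 - <<'E'
from h import *
L=[.4928,.096,.057];rel(L)
T=T_tool(); im=save('wrist','w6.png'); np.save('w6T.npy',T)
c,r=proj('wrist',T[:3,3]+T[:3,:3]@[.0022,0,.0696],T).astype(int);print(c,r)
a=cv2.resize(im[r-18:r+18,c-24:c+24,::-1],(800,600),interpolation=cv2.INTER_CUBIC)
cv2.imwrite('pics/v9.png',cv2.convertScaleAbs(a,alpha=1.5))
E
```

```text
t 12.9 tip rel lock br [-2.6 -0.3  8.5] F br [-0.  -0.3 -0.8] tilt [0.1  0.09] g 11.0
253 201
```

View pics/v9.png

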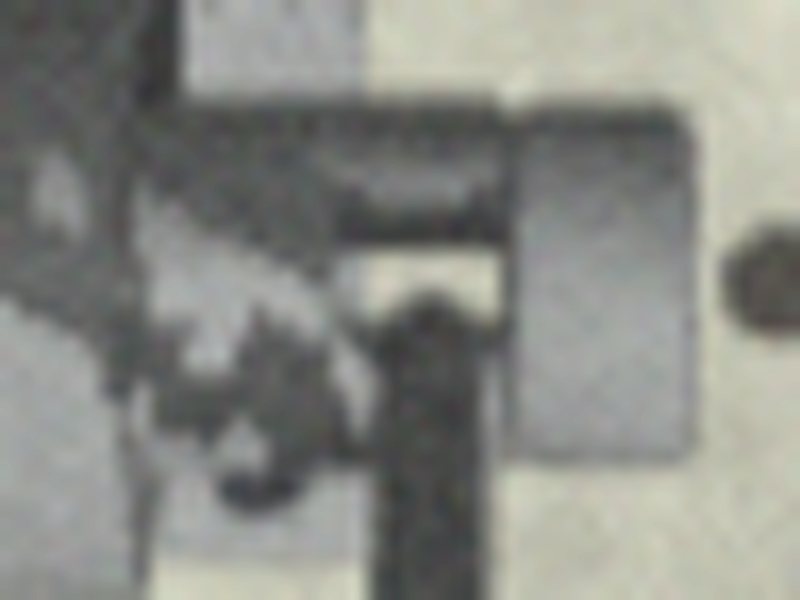

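```bash
sed -i 's/\[.0022,0,.0696\]/[-.0001,0,.0681]/g' h.py; python3 - <<'E'
from h import *
L=[.4928,.096,.057];rel(L);go(L,[-3.7,-.3,10])
E
```

```text
t 12.95 tip rel lock br [-0.5 -0.3  9.8] F br [ 0.3  0.3 -0.4] tilt [0.08 0.09] g 10.9
[[3.1, 0.0, -0.2, 0.05, 0.11, 0.09, 8.0]]
```

{"api": "jog_arm", "payload": {
  "deltas": [
    [[3.1,0,-0.4,0,0.1,0.1,8],[0,0,0,0,0,0,8],[0,0,1.5,0,0,0,8]]
  ]
}}

```text
clock: 13.25
eef_pos: [0.4887, 0.094, 0.1332]
tool_rot: [-0.191, 0.982, 0.0, -0.001]
ft_force: [-0.1, 0.4, -1.3]
grip_width: 0.0109
```

```bash
python3 - <<'E'
from h import *
L=[.4928,.096,.057];rel(L);go(L,[-3.7,-.3,7])
E
```

```text
t 13.25 tip rel lock br [-4.5 -0.2  8.1] F br [ 0.   0.5 -1.3] tilt [-0.08  0.03] g 10.9
[[-0.7, -0.0, 1.1, 0.06, -0.07, -0.02, 8.0]]
```

{"api": "jog_arm", "payload": {
  "deltas": [
    [[-0.7,0,0.8,0,-0.1,0,8],[0,0,1.2,0,0,0,8]]
  ]
}}

```text
clock: 13.45
eef_pos: [0.4892, 0.0943, 0.1307]
tool_rot: [-0.191, 0.982, 0.001, -0.0]
ft_force: [-0.0, 0.3, -0.7]
grip_width: 0.0106
```

```bash
python3 - <<'E'
from h import *
L=[.4928,.096,.057];rel(L);go(L,[-3.7,-.3,5.5])
E
```

```text
t 13.45 tip rel lock br [-3.9 -0.2  5.6] F br [ 0.1  0.3 -0.7] tilt [-0.02  0.07] g 10.6
[[-0.2, -0.0, 0.1, 0.07, 0.01, -0.02, 8.0]]
```

{"api": "jog_arm", "payload": {
  "deltas": [
    [[-1.5,0,0.3,0,0,0,8],[-1.5,0,0,0,0,0,8]]
  ]
}}

```text
clock: 13.65
eef_pos: [0.4909, 0.0951, 0.1298]
tool_rot: [-0.191, 0.982, 0.0, -0.001]
ft_force: [-2.0, -2.2, -0.5]
grip_width: 0.0109
```

{"api": "jog_arm", "payload": {
  "deltas": [
    [[-1.5,0,0,0,0,0,8],[-1,0,0,0,0,0,8]]
  ]
}}

```text
clock: 13.85
eef_pos: [0.4913, 0.0954, 0.129]
tool_rot: [-0.191, 0.982, 0.0, -0.004]
ft_force: [-2.9, -0.6, 0.7]
grip_width: 0.0107
```

```bash
python3 - <<'E'
from h import *
L=[.4928,.096,.057];rel(L);st()
E
```

```text
t 13.85 tip rel lock br [-2.   0.1  3.9] F br [-2.9  0.5  0.7] tilt [-0.44 -0.08] g 10.7
t 13.85 p [491.3  95.4 129. ] yang 111.97 tilt [-0.44 -0.08] F [-2.9 -0.6  0.7] g 10.7 q [ 0.19  0.32 -0.17  1.09  0.   -0.19]
```

{"api": "jog_arm", "payload": {
  "deltas": [
    [[-2.5,0,-0.5,0,-0.3,0,8],[-2.5,0,0,0,-0.2,0,8]]
  ]
}}

```text
clock: 14.05
eef_pos: [0.4929, 0.0962, 0.1284]
tool_rot: [-0.19, 0.982, 0.0, -0.003]
ft_force: [-5.1, -2.1, 0.5]
grip_width: 0.0109
```

```bash
python3 - <<'E'
from h import *
L=[.4928,.096,.057];rel(L)
E
```

```text
t 14.05 tip rel lock br [-0.1  0.2  3.3] F br [-5.5 -0.   0.5] tilt [-0.36 -0.04] g 10.9
```

{"api": "jog_arm", "payload": {
  "deltas": [
    [[-2.5,0,0,0,-0.3,0,8],[-2,0,0,0,0,0,8]]
  ]
}}

```text
clock: 14.25
eef_pos: [0.4939, 0.0968, 0.1272]
tool_rot: [-0.19, 0.982, 0.0, -0.004]
ft_force: [-5.0, -1.6, 1.2]
grip_width: 0.0106
```

```bash
python3 - <<'E'
from h import *
L=[.4928,.096,.057];rel(L)
E
```

```text
t 14.25 tip rel lock br [0.9 0.5 2.1] F br [-5.3  0.4  1.2] tilt [-0.47 -0.06] g 10.6
```

{"api": "jog_arm", "payload": {
  "deltas": [
    [[0,0,2,0,-0.3,0,8],[0,0,2,0,0,0,8]]
  ]
}}

```text
clock: 14.45
eef_pos: [0.4933, 0.0966, 0.1228]
tool_rot: [-0.19, 0.982, 0.001, -0.002]
ft_force: [-3.5, -1.3, 1.3]
grip_width: 0.0106
```

```bash
python3 - <<'E'
from h import *
L=[.4928,.096,.057];rel(L)
E
```

```text
t 14.45 tip rel lock br [ 0.5  0.5 -2.3] F br [-3.7  0.1  1.3] tilt [-0.25  0.04] g 10.6
```

{"api": "jog_arm", "payload": {
  "deltas": [
    [[0,0,2,0,-0.2,0,8],[0,0,2,0,0,0,8]]
  ]
}}

```text
clock: 14.65
eef_pos: [0.4942, 0.0969, 0.1193]
tool_rot: [-0.19, 0.982, 0.001, 0.001]
ft_force: [-2.9, -0.8, 3.0]
grip_width: 0.0106
```

```bash
python3 - <<'E'
from h import *
L=[.4928,.096,.057];rel(L)
E
```

```text
t 14.65 tip rel lock br [ 1.9  0.4 -5.8] F br [-3.   0.4  3. ] tilt [0.09 0.16] g 10.6
```

{"api": "jog_arm", "payload": {
  "deltas": [
    [[0.8,-0.2,1,0,0,0,8],[0.2,0,2,0,0,0,8]]
  ]
}}

```text
clock: 14.85
eef_pos: [0.4943, 0.0967, 0.1171]
tool_rot: [-0.19, 0.982, 0.001, 0.002]
ft_force: [-4.1, -2.0, 4.4]
grip_width: 0.0111
```

```bash
python3 - <<'E'
from h import *
L=[.4928,.096,.057];rel(L)
E
```

```text
t 14.85 tip rel lock br [ 2.1  0.2 -8. ] F br [-4.6 -0.3  4.4] tilt [0.24 0.21] g 11.1
```

{"api": "jog_arm", "payload": {
  "deltas": [
    [[1.5,0,0,0,0.2,0,8],[1,0,0,0,0,0,8]]
  ]
}}

```text
clock: 15.05
eef_pos: [0.4937, 0.0964, 0.1172]
tool_rot: [-0.19, 0.982, 0.001, 0.003]
ft_force: [0.4, 0.5, 0.2]
grip_width: 0.0107
```

```bash
python3 - <<'E'
from h import *
L=[.4928,.096,.057];rel(L)
E
```

```text
t 15.05 tip rel lock br [ 1.5  0.1 -7.9] F br [0.6 0.3 0.2] tilt [0.27 0.22] g 10.7
```

{"api": "jog_arm", "payload": {
  "deltas": [
    [[0.2,0,2,0.1,0.2,0,8],[0.2,0,2,0,0,0,8]]
  ]
}}

```text
clock: 15.25
eef_pos: [0.4942, 0.0964, 0.114]
tool_rot: [-0.19, 0.982, 0.0, 0.002]
ft_force: [-2.7, -1.1, 3.2]
grip_width: 0.0108
```

```bash
python3 - <<'E'
from h import *
L=[.4928,.096,.057];rel(L)
E
```

```text
t 15.25 tip rel lock br [  1.8  -0.2 -11.1] F br [-2.9 -0.   3.2] tilt [0.23 0.06] g 10.8
```

{"api": "jog_arm", "payload": {
  "deltas": [
    [[0.8,0.1,2,0.1,0.2,0,8],[0.4,0,2,0,0,0,8]]
  ]
}}

```text
clock: 15.45
eef_pos: [0.494, 0.0963, 0.1098]
tool_rot: [-0.19, 0.982, -0.001, 0.001]
ft_force: [0.3, 0.4, -0.2]
grip_width: 0.0109
```

```bash
python3 - <<'E'
from h import *
L=[.4928,.096,.057];rel(L)
E
```

```text
t 15.45 tip rel lock br [  1.5  -0.4 -15.3] F br [ 0.4  0.3 -0.2] tilt [ 0.18 -0.09] g 10.9
```

{"api": "jog_arm", "payload": {
  "deltas": [
    [[0.2,0.1,2,0,0.1,0,8],[0.1,0,2,0,0,0,8]]
  ]
}}

```text
clock: 15.65
eef_pos: [0.4939, 0.0963, 0.1048]
tool_rot: [-0.19, 0.982, -0.001, 0.001]
ft_force: [0.5, 0.4, -1.6]
grip_width: 0.0111
```

{"api": "jog_arm", "payload": {
  "deltas": [
    [[0,0,1.5,0,0,0,8]]
  ]
}}

```text
clock: 15.75
eef_pos: [0.4937, 0.0963, 0.1026]
tool_rot: [-0.19, 0.982, -0.001, 0.0]
ft_force: [-0.3, -0.2, -1.0]
grip_width: 0.0107
```

```bash
python3 - <<'E'
from h import *
L=[.4928,.096,.057];rel(L)
E
```

```text
t 15.75 tip rel lock br [  1.1  -0.2 -22.5] F br [-0.4 -0.1 -1. ] tilt [ 0.05 -0.13] g 10.7
```

{"api": "jog_arm", "payload": {
  "deltas": [
    [[0,0,1,0,0,0,8]]
  ]
}}

```text
clock: 15.85
eef_pos: [0.4934, 0.0963, 0.1011]
tool_rot: [-0.19, 0.982, -0.001, -0.0]
ft_force: [0.2, -0.1, -0.4]
grip_width: 0.0108
```

{"api": "jog_arm", "payload": {
  "deltas": [
    [[0,0,0,0,0,0,8]]
  ]
}}

```text
clock: 15.95
eef_pos: [0.4935, 0.0963, 0.1009]
tool_rot: [-0.19, 0.982, -0.001, -0.0]
ft_force: [0.9, 0.7, 0.1]
grip_width: 0.0108
```

```bash
python3 - <<'E'
from h import *
L=[.4928,.096,.057];rel(L)
T=T_tool(); im=save('wrist','w7.png'); s=save('side','s7.png')
c,r=proj('wrist',[.4928,.096,.057],T).astype(int);c2,r2=proj('side',[.4928,.096,.08]).astype(int);print(c,r,c2,r2)
a=cv2.resize(im[r-30:r+50,c-35:c+35,::-1],(400,457),interpolation=cv2.INTER_CUBIC)
b=cv2.resize(s[r2-40:r2+40,c2-35:c2+35,::-1],(400,457),interpolation=cv2.INTER_CUBIC)
cv2.imwrite('pics/v10.png',cv2.convertScaleAbs(np.hstack([a,b]),alpha=1.3))
E
```

```text
t 15.95 tip rel lock br [  0.8  -0.1 -24.2] F br [1.1 0.3 0.1] tilt [ 0.   -0.13] g 10.8
253 216 212 183
```

View pics/v10.png

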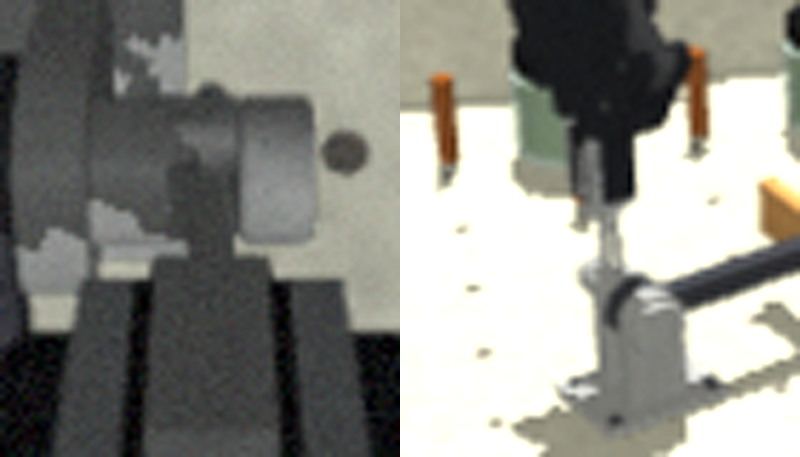

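{"api": "jog_arm", "payload": {
  "deltas": [
    [[0.5,0,1,0,0,0,8]]
  ]
}}

```text
clock: 16.15
eef_pos: [0.4936, 0.0963, 0.1004]
tool_rot: [-0.19, 0.982, -0.001, 0.0]
ft_force: [0.6, 0.8, 1.2]
grip_width: 0.0108
```

{"api": "jog_arm", "payload": {
  "deltas": [
    [[0.3,0,1,0,0,0,8]]
  ]
}}

```text
clock: 16.25
eef_pos: [0.4938, 0.0963, 0.0999]
tool_rot: [-0.19, 0.982, -0.001, 0.001]
ft_force: [0.3, -0.1, 3.2]
grip_width: 0.0108
```

```bash
python3 - <<'E'
from h import *
L=[.4928,.096,.057];rel(L)
E
```

```text
t 16.25 tip rel lock br [  1.3  -0.3 -25.2] F br [ 0.2 -0.2  3.2] tilt [ 0.15 -0.09] g 10.8
```

{"api": "jog_arm", "payload": {
  "deltas": [
    [[0,0,-0.5,0,0,0,8],[0,0,0,0,0,0,20],[0,0,0,0,0,0,30],[0,0,0,0,0,0,36],[0,0,0,0,0,0,36]]
  ]
}}

```text
clock: 16.75
eef_pos: [0.4928, 0.0959, 0.1001]
tool_rot: [-0.19, 0.982, -0.001, 0.0]
ft_force: [-0.2, -0.5, -0.4]
grip_width: 0.0358
```

{"api": "jog_arm", "payload": {
  "deltas": [
    [[0,0,-10,0,0,0,36],[0,0,-15,0,0,0,36],[0,0,-20,0,0,0,36],[0,0,-25,0,0,0,36],[0,0,-25,0,0,0,36]]
  ]
}}

```text
clock: 17.25
eef_pos: [0.4895, 0.0955, 0.1965]
tool_rot: [-0.19, 0.982, -0.001, -0.005]
ft_force: [0.1, -0.2, 0.3]
grip_width: 0.0358
```

{"api": "jog_arm", "payload": {
  "deltas": [
    [[10,-10,-15,0,0,0,36],[10,-10,0,0,0,0,36],[0,0,0,0,0,0,36]]
  ]
}}

```text
clock: 17.55
eef_pos: [0.4807, 0.0693, 0.2177]
tool_rot: [-0.191, 0.982, -0.001, 0.0]
ft_force: [0.2, -0.3, 0.0]
grip_width: 0.036
```

```bash
python3 - <<'E'
from h import *
st()
T=T_tool(); im=save('wrist','w8.png'); s=save('side','s8.png')
L=np.array([.4928,.096,.057]);c,r=proj('wrist',L,T).astype(int);c2,r2=proj('side',L+[0,0,.02]).astype(int)
print('side px: seated tab underside/top',proj('side',L+[0,0,.038]),proj('side',L+[0,0,.072]),'wrist tab top seated',proj('wrist',L+[0,0,.072],T),c,r,c2,r2)
a=cv2.resize(im[r-35:r+45,c-35:c+35,::-1],(400,457),interpolation=cv2.INTER_CUBIC)
b=cv2.resize(s[r2-40:r2+40,c2-35:c2+35,::-1],(400,457),interpolation=cv2.INTER_CUBIC)
cv2.imwrite('pics/v11.png',cv2.convertScaleAbs(np.hstack([a,b]),alpha=1.3))
E
```

```text
t 17.55 p [480.7  69.3 217.7] yang 112.01 tilt [ 0.06 -0.15] F [ 0.2 -0.3  0. ] g 36.0 q [ 0.14  0.22 -0.06  1.29 -0.   -0.24]
side px: seated tab underside/top [211.91354986 178.64574252] [211.12428222 166.8870261 ] wrist tab top seated [277.97490262 219.06185565] 273 191 212 184
```

View pics/v11.png

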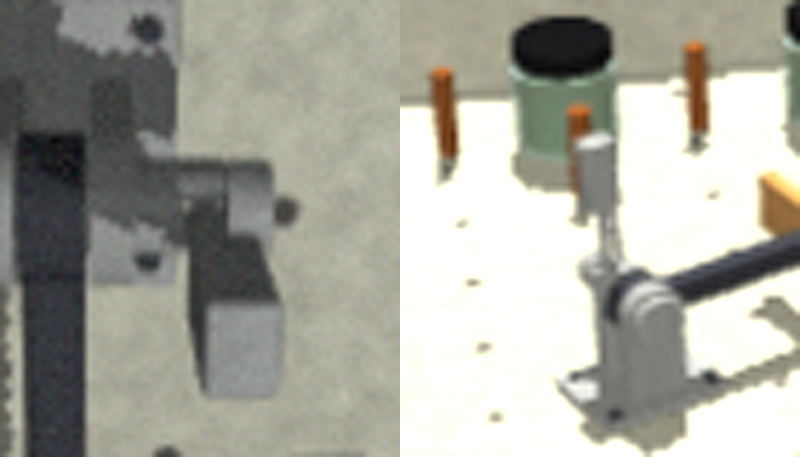

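```bash
python3 - <<'E'
from h import *
w=(238+243/5.714,156+350/5.714); s=(177+196/5.714,144+141/5.714)
p,g=tri(ray('wrist',w),ray('side',s)); print('tab top',p.round(4),g.round(4),'expected z .129; above axis',(p[2]-.057)*1000)
# reference: cheek top apex near (y=15 face) & paddle etc: pin end lower check in side
w2=(238+271/5.714,156+205/5.714); print('pin end wrist z=.057',at_z('wrist',w2,.057))
print([(n,[(round(d['conf'],2),np.round(d['at']).tolist(),int(d['pixels'].sum())) for d in masks_of(n,'side')][:1]) for n in('cotter','jar1','cup','stripper')]); 
# size of tab in wrist view vs distance
T=T_tool()
for z in(.124,.127,.129,.131):
    a=at_z('wrist',(238+208/5.714,156+352/5.714),z);b=at_z('wrist',(238+281/5.714,156+350/5.714),z); print(z,np.linalg.norm(a-b).round(4))
E
```

```text
tab top [0.4933 0.0999 0.1217] 0.0002 expected z .129; above axis 64.73830092981525
pin end wrist z=.057 [0.48779734 0.10897737 0.057     ]
[('cotter', [(0.43, [212.0, 178.0], 113)]), ('jar1', [(0.96, [335.0, 228.0], 817)]), ('cup', [(0.86, [339.0, 271.0], 666)]), ('stripper', [(0.95, [189.0, 266.0], 677)])]
0.124 0.0111
0.127 0.0109
0.129 0.0109
0.131 0.0108
```

```bash
python3 - <<'E'
from h import *
rows([.4935,.0965,.142],112,4,0)
a,b=cv2.imread('pics/s7.png').astype(float),cv2.imread('pics/s8.png').astype(float)
print('s7');print(a[164:200,209:215].mean(2).round().astype(int).tolist());print('s8');print(b[164:200,209:215].mean(2).round().astype(int).tolist())
E
```

```text
[[-5.4, 4.8, 18.6, -0.03, -0.03, 0.03, 0.0], [-5.4, 4.8, 18.6, -0.03, -0.03, 0.03, 0.0], [-5.4, 4.8, 18.6, -0.03, -0.03, 0.03, 0.0], [-5.4, 4.8, 18.6, -0.03, -0.03, 0.03, 0.0]]
s7
[[19, 22, 21, 20, 19, 20], [20, 21, 20, 20, 20, 21], [26, 26, 22, 20, 19, 19], [48, 58, 42, 25, 19, 19], [73, 94, 76, 36, 19, 19], [80, 93, 74, 37, 21, 20], [80, 93, 75, 39, 21, 19], [76, 86, 74, 37, 20, 20], [76, 85, 76, 42, 22, 21], [74, 84, 88, 53, 22, 20], [70, 79, 93, 60, 20, 21], [79, 84, 86, 52, 21, 21], [84, 84, 96, 62, 22, 20], [70, 83, 97, 63, 22, 27], [80, 86, 96, 75, 51, 60], [92, 95, 96, 97, 98, 102], [91, 102, 100, 94, 104, 117], [97, 128, 123, 97, 112, 115], [111, 184, 173, 111, 103, 104], [146, 191, 171, 111, 110, 110], [214, 217, 176, 115, 127, 121], [215, 218, 187, 127, 126, 120], [214, 215, 183, 125, 127, 123], [211, 207, 176, 122, 127, 127], [193, 180, 152, 113, 125, 137], [161, 161, 141, 110, 103, 130], [133, 136, 108, 96, 97, 92], [113, 132, 115, 98, 96, 95], [102, 107, 105, 98, 96, 93], [136, 99, 95, 99, 95, 74], [187, 133, 97, 97, 77, 46], [213, 169, 106, 92, 65, 36], [211, 171, 107,
[... 445 characters left out ...]
5, 95, 96, 96, 97], [88, 93, 96, 96, 96, 98], [86, 92, 95, 96, 96, 95], [86, 92, 97, 95, 98, 101], [90, 95, 98, 95, 100, 116], [99, 127, 120, 93, 103, 121], [111, 183, 163, 99, 123, 125], [143, 190, 163, 102, 127, 121], [215, 215, 173, 110, 106, 107], [214, 218, 177, 114, 124, 120], [212, 215, 183, 126, 125, 121], [208, 205, 174, 121, 129, 126], [193, 180, 151, 113, 124, 136], [161, 160, 141, 109, 101, 127], [132, 135, 116, 100, 94, 91], [113, 130, 142, 120, 97, 95], [101, 105, 105, 97, 99, 91], [135, 99, 94, 96, 94, 73], [185, 131, 96, 97, 75, 45], [211, 165, 105, 93, 63, 35], [209, 170, 107, 82, 55, 36], [206, 179, 118, 76, 49, 38], [208, 178, 118, 72, 46, 43], [212, 181, 117, 78, 56, 42]]
```

{"api": "jog_arm", "payload": {
  "deltas": [
    [[-5.4,4.8,18.5,0,0,0,0],[-5.4,4.8,18.5,0,0,0,0],[-5.4,4.8,18.5,0,0,0,0],[-4,4,14,0,0,0,0],[0,0,0,0,0,0,0]]
  ]
}}

```text
clock: 18.35
eef_pos: [0.4925, 0.0972, 0.142]
tool_rot: [-0.193, 0.981, -0.001, -0.002]
ft_force: [-0.8, -0.1, -0.2]
grip_width: -0.0001
```

```bash
python3 - <<'E'
from h import *
st();rows([.4935,.0975,.136],112,1,0)
E
```

```text
t 18.35 p [492.5  97.2 142. ] yang 112.22 tilt [-0.26 -0.17] F [-0.8 -0.1 -0.2] g -0.1 q [ 0.2   0.31 -0.15  1.12 -0.   -0.19]
[[-1.0, -0.1, 6.0, -0.06, -0.3, 0.22, 0.0]]
```

{"api": "jog_arm", "payload": {
  "deltas": [
    [[0,0,4,0,0,0,0],[0,0,3,0,0,0,0]]
  ]
}}

```text
clock: 18.55
eef_pos: [0.4925, 0.0974, 0.1348]
tool_rot: [-0.193, 0.981, -0.001, -0.003]
ft_force: [-0.1, -0.5, -0.3]
grip_width: 0.0002
```

{"api": "jog_arm", "payload": {
  "deltas": [
    [[0,0,2,0,0,0,0]]
  ]
}}

```text
clock: 18.65
eef_pos: [0.4927, 0.0974, 0.1329]
tool_rot: [-0.193, 0.981, -0.001, -0.003]
ft_force: [-0.7, 0.7, -0.4]
grip_width: -0.0002
```

{"api": "jog_arm", "payload": {
  "deltas": [
    [[0,0,1,0,0,0,0]]
  ]
}}

```text
clock: 18.75
eef_pos: [0.4929, 0.0972, 0.1322]
tool_rot: [-0.193, 0.981, -0.001, -0.002]
ft_force: [0.0, 0.7, 0.1]
grip_width: 0.0004
```

{"api": "jog_arm", "payload": {
  "deltas": [
    [[0,0,1,0,0,0,0]]
  ]
}}

```text
clock: 18.85
eef_pos: [0.4932, 0.0971, 0.1316]
tool_rot: [-0.193, 0.981, -0.001, -0.002]
ft_force: [0.0, 0.3, -0.3]
grip_width: 0.0002
```

{"api": "jog_arm", "payload": {
  "deltas": [
    [[0,0,1.2,0,0,0,0]]
  ]
}}

```text
clock: 18.95
eef_pos: [0.4934, 0.097, 0.1308]
tool_rot: [-0.193, 0.981, -0.001, -0.001]
ft_force: [0.4, 0.4, -0.2]
grip_width: 0.0003
```

{"api": "jog_arm", "payload": {
  "deltas": [
    [[0,0,1.2,0,0,0,0]]
  ]
}}

```text
clock: 19.05
eef_pos: [0.4936, 0.097, 0.1298]
tool_rot: [-0.193, 0.981, -0.001, -0.001]
ft_force: [-0.3, -0.0, 0.3]
grip_width: 0.0
```

{"api": "jog_arm", "payload": {
  "deltas": [
    [[0,0,1,0,0,0,0]]
  ]
}}

```text
clock: 19.15
eef_pos: [0.4937, 0.0969, 0.1289]
tool_rot: [-0.193, 0.981, -0.001, -0.001]
ft_force: [-0.4, 0.2, 0.2]
grip_width: 0.0001
```

{"api": "jog_arm", "payload": {
  "deltas": [
    [[0,0,1,0,0,0,0]]
  ]
}}

```text
clock: 19.25
eef_pos: [0.4938, 0.0969, 0.1279]
tool_rot: [-0.193, 0.981, -0.001, -0.001]
ft_force: [0.3, -1.6, -0.6]
grip_width: 0.0001
```

{"api": "jog_arm", "payload": {
  "deltas": [
    [[0,0,0.8,0,0,0,0]]
  ]
}}

```text
clock: 19.35
eef_pos: [0.494, 0.0969, 0.1272]
tool_rot: [-0.193, 0.981, -0.001, -0.0]
ft_force: [-0.3, -0.0, 2.5]
grip_width: 0.0001
```

{"api": "jog_arm", "payload": {
  "deltas": [
    [[0,0,0.8,0,0,0,0]]
  ]
}}

```text
clock: 19.45
eef_pos: [0.4945, 0.097, 0.1269]
tool_rot: [-0.193, 0.981, -0.001, 0.0]
ft_force: [0.4, -0.6, 4.0]
grip_width: -0.0001
```

{"api": "jog_arm", "payload": {
  "deltas": [
    [[0,0,0.8,0,0,0,0]]
  ]
}}

```text
clock: 19.55
eef_pos: [0.495, 0.097, 0.1266]
tool_rot: [-0.193, 0.981, -0.001, 0.001]
ft_force: [-0.0, -1.2, 5.3]
grip_width: -0.0002
```

{"api": "jog_arm", "payload": {
  "deltas": [
    [[0,0,-8,0,0,0,0],[0,0,-20,0,0,0,0],[0,0,-30,0,0,0,0],[0,0,-30,0,0,0,0],[0,0,0,0,0,0,0]]
  ]
}}

```text
clock: 20.05
eef_pos: [0.4927, 0.097, 0.217]
tool_rot: [-0.193, 0.981, -0.001, -0.002]
ft_force: [1.1, 0.5, 0.3]
grip_width: 0.0002
```

```bash
python3 - <<'E'
from h import *
st(); s=save('side','s9.png'); t=save('top','t9.png'); im=save('wrist','w9.png'); T=T_tool()
b=cv2.imread('pics/s8.png').astype(float)[160:200,205:220]; print('side diff',np.abs(s[160:200,205:220,::-1]-b).mean())
r0=cv2.imread('pics/top0.png').astype(float)[:,:,::-1]
for n,(c,r) in dict(strip=(294,269),cup=(341,154),j1=(134,237),j2=(237,132),j3=(287,143),j4=(137,182),j5=(189,138)).items(): print(n,np.abs(t[r-12:r+12,c-12:c+12]-r0[r-12:r+12,c-12:c+12]).mean().round(1))
c,r=proj('wrist',[.4928,.096,.057],T).astype(int)
a=cv2.resize(im[r-40:r+50,c-60:c+60,::-1],(800,600),interpolation=cv2.INTER_CUBIC); cv2.imwrite('pics/v12.png',cv2.convertScaleAbs(a,alpha=1.4))
E
```

```text
t 20.05 p [492.7  97.  217. ] yang 112.21 tilt [-0.24 -0.17] F [1.1 0.5 0.3] g 0.2 q [ 0.2   0.26 -0.01  1.31 -0.   -0.19]
side diff 8.99611111111111
strip 22.6
cup 4.5
j1 56.8
j2 3.0
j3 3.1
j4 2.6
j5 3.0
```

View pics/v12.png

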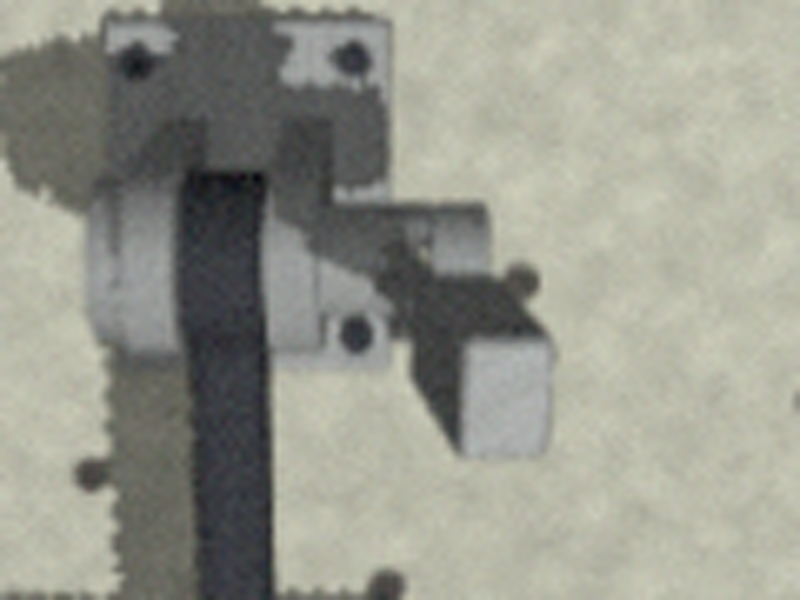

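```bash
python3 - <<'E'
from h import *
camera('top');camera('side')
for n in('top','side'):
    for t in('jar1','cup','stripper','cotter'): print(n,t,[(round(d['conf'],2),np.round(d['at']).tolist(),int(d['pixels'].sum())) for d in masks_of(t,n)][:6])
a=cv2.imread('pics/side0.png').astype(float);b=cv2.imread('pics/s9.png').astype(float)
for k,(c,r) in dict(strip=(190,266),cup=(342,267),jA=(322,197),jB=(337,226),jC=(302,176)).items(): print(k,np.abs(a[r-10:r+10,c-10:c+10]-b[r-10:r+10,c-10:c+10]).mean().round(1))
q=cv2.imread('pics/s8.png').astype(float)
print(b[164:186,209:215].mean(2).round().astype(int).tolist())
E
```

```text
top jar1 [(0.92, [286.0, 141.0], 436), (0.78, [188.0, 139.0], 437), (0.66, [241.0, 132.0], 403), (0.59, [134.0, 182.0], 494), (0.53, [128.0, 237.0], 173)]
top cup [(0.75, [340.0, 157.0], 377)]
top stripper [(0.89, [297.0, 269.0], 550), (0.69, [288.0, 140.0], 454)]
top cotter []
side jar1 [(0.96, [334.0, 224.0], 787), (0.81, [205.0, 158.0], 396), (0.8, [323.0, 200.0], 557), (0.71, [302.0, 177.0], 510), (0.67, [252.0, 155.0], 374)]
side cup [(0.65, [339.0, 269.0], 692)]
side stripper [(0.9, [188.0, 265.0], 628)]
side cotter []
strip 52.7
cup 7.2
jA 4.0
jB 3.3
jC 4.6
[[56, 73, 83, 81, 77, 109], [67, 91, 92, 81, 77, 109], [128, 150, 132, 92, 78, 104], [171, 167, 152, 110, 79, 88], [115, 100, 98, 90, 87, 98], [99, 99, 99, 97, 102, 106], [98, 99, 99, 99, 103, 107], [98, 99, 99, 100, 105, 108], [100, 100, 100, 100, 102, 127], [100, 100, 100, 97, 95, 176], [100, 99, 100, 99, 106, 181], [100, 100, 100, 99, 131, 193], [102, 100, 100, 99, 114, 185], [102, 99, 100, 99, 102, 171], [99, 98, 100, 101, 105, 161], [97, 99, 97, 107, 121, 187], [97, 99, 94, 126, 134, 186], [98, 104, 103, 128, 123, 173], [111, 125, 116, 111, 110, 150], [144, 148, 126, 131, 125, 135], [215, 185, 127, 131, 135, 138], [215, 201, 146, 113, 142, 129]]
```

```bash
python3 - <<'E'
from h import *
T=T_tool(); L=np.array([.4928,.096,.057]); c,r=proj('wrist',L,T).astype(int)
w=(c-60+507/6.667,r-40+397/6.667); yb=np.array([-.375,.927,0]);xb=np.array([.927,.375,0])
s9=cv2.imread('pics/s9.png').astype(int)[160:186,200:222].mean(2).astype(int); print(s9.tolist())
for s in ((209.5,167),(210.5,167),(208.5,167)):
    p,g=tri(ray('wrist',w),ray('side',s)); e=p-L; print(s,p.round(4),g.round(4),'br',(e@xb*1000).round(1),(e@yb*1000).round(1),(e[2]*1000).round(1))
for z in(.119,.124,.129):
    e=at_z('wrist',w,z)-L; print(z,(e@xb*1000).round(1),(e@yb*1000).round(1))
E
```

```text
[[85, 87, 88, 88, 88, 88, 88, 88, 88, 86, 84, 82, 81, 76, 121, 184, 208, 211, 212, 214, 214, 213], [85, 87, 88, 88, 88, 89, 88, 89, 90, 89, 86, 84, 80, 77, 121, 178, 206, 214, 214, 213, 211, 210], [87, 87, 88, 88, 90, 90, 92, 96, 96, 94, 90, 83, 80, 77, 122, 180, 206, 212, 211, 211, 210, 211], [87, 86, 89, 89, 90, 90, 95, 94, 93, 86, 86, 83, 80, 78, 119, 176, 202, 207, 209, 211, 211, 212], [86, 88, 88, 89, 89, 89, 76, 66, 65, 56, 73, 83, 80, 77, 108, 166, 200, 207, 210, 212, 214, 213], [84, 86, 88, 88, 90, 90, 72, 57, 63, 66, 91, 92, 81, 77, 108, 160, 198, 210, 212, 214, 214, 215], [85, 87, 88, 89, 90, 98, 86, 92, 111, 128, 150, 132, 91, 78, 104, 161, 197, 210, 212, 213, 213, 214], [87, 88, 88, 88, 90, 116, 129, 159, 174, 170, 167, 151, 109, 79, 87, 161, 201, 209, 211, 214, 214, 212], [86, 89, 88, 89, 90, 95, 132, 158, 146, 115, 99, 98, 89, 87, 98, 168, 205, 212, 212, 210, 208, 207], [89, 88, 87, 89, 89, 88, 84, 95, 100, 99, 99, 99, 96, 102, 105, 180, 212, 212, 211, 209, 207, 208], [102, 97, 95, 95, 93, 91, 85, 94, 99, 98, 99, 99, 99, 103, 107, 181, 213, 211, 212, 211, 212, 211], [11
[... 1156 characters left out ...]
210, 210, 210, 213, 213], [215, 214, 213, 212, 211, 211, 177, 127, 110, 111, 125, 116, 110, 110, 150, 199, 213, 212, 210, 209, 211, 212], [212, 212, 212, 212, 210, 208, 210, 177, 144, 144, 148, 126, 131, 125, 135, 193, 214, 212, 210, 210, 211, 212], [211, 209, 212, 213, 213, 212, 211, 212, 212, 214, 184, 127, 130, 135, 138, 191, 213, 213, 213, 212, 213, 213], [212, 214, 215, 215, 214, 214, 213, 213, 212, 214, 201, 146, 113, 142, 129, 175, 209, 212, 213, 214, 213, 212]]
(209.5, 167) [0.4884 0.1079 0.1224] 0.003 br 0.4 12.7 65.4
(210.5, 167) [0.4899 0.1082 0.1215] 0.0054 br 1.9 12.4 64.5
(208.5, 167) [0.487  0.1077 0.1232] 0.0007 br -1.1 13.0 66.2
0.119 0.0 13.3
0.124 -1.7 13.1
0.129 -3.4 12.8
```

```bash
python3 - <<'E'
from h import *
rows([.4935,.0963,.135],112,4,60)
E
```

```text
[[-1.0, -0.4, 19.3, 0.0, -0.18, 0.05, 60.0], [-0.9, -0.4, 19.3, 0.0, -0.18, 0.05, 60.0], [-0.8, -0.3, 19.3, 0.0, -0.18, 0.05, 60.0], [-0.8, -0.3, 19.3, 0.0, -0.18, 0.05, 60.0]]
```

{"api": "jog_arm", "payload": {
  "deltas": [
    [[-0.5,0,15,0,-0.1,0,60],[-0.5,0,18,0,-0.1,0,60],[-0.5,0,18,0,0,0,60],[-0.5,0,15,0,0,0,60],[0,0,0,0,0,0,60]]
  ]
}}

```text
clock: 21.2
eef_pos: [0.4926, 0.0972, 0.1451]
tool_rot: [-0.193, 0.981, -0.001, -0.003]
ft_force: [-0.3, -0.4, 0.1]
grip_width: 0.0599
```

```bash
python3 - <<'E'
from h import *
st();rows([.4935,.0963,.1025],112,3,60)
E
```

```text
t 21.2 p [492.6  97.2 145.1] yang 112.21 tilt [-0.32 -0.15] F [-0.3 -0.4  0.1] g 59.9 q [ 0.2   0.3  -0.14  1.13 -0.   -0.19]
[[-0.2, -0.4, 14.2, -0.01, -0.12, 0.07, 60.0], [-0.2, -0.4, 14.2, -0.01, -0.12, 0.07, 60.0], [-0.2, -0.4, 14.2, -0.01, -0.12, 0.07, 60.0]]
```

{"api": "jog_arm", "payload": {
  "deltas": [
    [[-0.2,-0.4,14,0,-0.15,0,60],[-0.2,-0.4,14,0,-0.1,0,60],[-0.2,-0.4,12,0,-0.1,0.1,60],[0,0,0,0,0,0,60]]
  ]
}}

```text
clock: 21.6
eef_pos: [0.4954, 0.0966, 0.1068]
tool_rot: [-0.192, 0.981, -0.0, 0.002]
ft_force: [-0.1, 0.4, 0.7]
grip_width: 0.0595
```

```bash
python3 - <<'E'
from h import *
st();rows([.4935,.0963,.1025],112,1,60)
E
```

```text
t 21.6 p [495.4  96.6 106.8] yang 112.1 tilt [0.23 0.02] F [-0.1  0.4  0.7] g 59.5 q [ 0.19  0.34 -0.2   1.03 -0.   -0.19]
[[1.9, 0.4, 4.3, -0.06, 0.22, 0.1, 60.0]]
```

{"api": "jog_arm", "payload": {
  "deltas": [
    [[1.5,0.4,2,0,0.2,0,50],[0,0,0,0,0,0,40],[0,0,0,0,0,0,30],[0,0,0,0,0,0,22],[0,0,0,0,0,0,17]]
  ]
}}

```text
clock: 22.1
eef_pos: [0.4961, 0.0969, 0.1085]
tool_rot: [-0.192, 0.981, -0.001, 0.003]
ft_force: [0.2, -0.4, 0.0]
grip_width: 0.0168
```

{"api": "jog_arm", "payload": {
  "deltas": [
    [[0,0,0,0,0,0,14],[0,0,0,0,0,0,12.5],[0,0,0,0,0,0,11.5],[0,0,0,0,0,0,11.5]]
  ]
}}

```text
clock: 22.5
eef_pos: [0.4964, 0.097, 0.109]
tool_rot: [-0.192, 0.981, -0.001, 0.003]
ft_force: [0.3, -0.0, -0.0]
grip_width: 0.0116
```

```bash
python3 - <<'E'
from h import *
st(); L=[.4928,.096,.057]; rel(L); rows([.4935,.0963,.1045],112,1,11)
E
```

```text
t 22.5 p [496.4  97.  109. ] yang 112.12 tilt [0.4  0.02] F [ 0.3 -0.  -0. ] g 11.6 q [ 0.19  0.34 -0.2   1.03 -0.   -0.19]
t 22.5 tip rel lock br [  4.3  -0.6 -16.1] F br [ 0.2 -0.1 -0. ] tilt [0.4  0.02] g 11.6
[[3.0, 0.5, 4.5, -0.14, 0.38, 0.12, 11.0]]
```

{"api": "jog_arm", "payload": {
  "deltas": [
    [[0,0,0,0,0,0,13],[0,0,0,0,0,0,16],[0,0,0,0,0,0,24],[0,0,0,0,0,0,36],[0,0,0,0,0,0,45]]
  ]
}}

```text
clock: 23.0
eef_pos: [0.4963, 0.097, 0.1088]
tool_rot: [-0.192, 0.981, -0.001, 0.003]
ft_force: [-0.5, 1.1, 0.2]
grip_width: 0.045
```

{"api": "jog_arm", "payload": {
  "deltas": [
    [[0,0,-15,0,0,0,45],[0,0,-20,0,0,0,45],[0,0,-25,0,0,0,45],[0,0,-25,0,0,0,45],[5,0,-20,0,0,0,45]]
  ]
}}

```text
clock: 23.5
eef_pos: [0.4883, 0.0946, 0.2131]
tool_rot: [-0.192, 0.981, -0.001, -0.002]
ft_force: [0.2, 0.6, -0.0]
grip_width: 0.0446
```

```bash
python3 - <<'E'
from h import *
T=T_tool(); st(); im=save('wrist','w10.png'); s=save('side','s10.png'); L=np.array([.4928,.096,.057])
yb=np.array([-.375,.927,0]);xb=np.array([.927,.375,0])
print('tab top pred px',proj('wrist',L+[0,0,.072],T),'side',proj('side',L+[0,0,.072]))
c,r=proj('wrist',L+[0,0,.072],T).astype(int)
g=im.mean(2).astype(int); print(g[r-12:r+16,c-12:c+18].tolist())
print('side',s[163:185,205:218].mean(2).astype(int).tolist()); print(c,r)
E
```

```text
t 23.5 p [488.3  94.6 213.1] yang 112.12 tilt [-0.18 -0.1 ] F [ 0.2  0.6 -0. ] g 44.6 q [ 0.19  0.25 -0.03  1.29 -0.   -0.19]
tab top pred px [253.5278092  203.22722941] side [211.12428222 166.8870261 ]
[[86, 113, 104, 75, 49, 41, 47, 53, 52, 56, 54, 53, 47, 52, 51, 53, 50, 52, 51, 59, 106, 124, 129, 129, 131, 129, 126, 122, 127, 126], [101, 109, 112, 100, 81, 60, 63, 81, 82, 78, 77, 80, 78, 78, 76, 78, 82, 83, 83, 80, 96, 122, 128, 129, 127, 126, 124, 122, 123, 124], [107, 112, 109, 109, 105, 84, 78, 98, 102, 99, 98, 98, 100, 100, 104, 103, 106, 104, 105, 99, 91, 121, 126, 131, 130, 128, 129, 127, 128, 127], [117, 110, 112, 114, 112, 94, 85, 103, 110, 103, 105, 106, 109, 110, 113, 110, 114, 109, 113, 103, 94, 121, 126, 127, 129, 128, 126, 127, 128, 124], [129, 126, 126, 121, 124, 104, 80, 107, 104, 107, 108, 110, 110, 114, 109, 110, 112, 110, 110, 103, 95, 121, 124, 130, 125, 125, 124, 125, 124, 126], [132, 135, 133, 133, 126, 108, 87, 104, 106, 110, 108, 110, 109, 115, 110, 110, 112, 112, 114, 105, 98, 122, 127, 127, 127, 126, 126, 122, 125, 126], [131, 133, 132, 133, 129, 110, 83,
[... 3945 characters left out ...]
214, 213], [107, 90, 68, 76, 90, 95, 95, 96, 95, 97, 175, 214, 215], [108, 98, 74, 77, 88, 93, 97, 95, 96, 98, 152, 203, 215], [106, 96, 73, 75, 85, 93, 95, 97, 96, 95, 152, 202, 214], [145, 138, 101, 79, 86, 94, 96, 96, 96, 95, 145, 199, 213], [215, 214, 164, 91, 86, 94, 97, 96, 96, 94, 127, 192, 213], [214, 216, 165, 99, 89, 96, 98, 95, 95, 95, 138, 194, 213], [214, 216, 166, 101, 92, 98, 99, 95, 99, 103, 161, 204, 214], [215, 208, 158, 102, 99, 117, 112, 96, 114, 123, 182, 211, 211], [211, 178, 126, 112, 110, 161, 149, 104, 127, 121, 181, 213, 212], [209, 212, 178, 143, 145, 191, 170, 109, 101, 103, 176, 212, 212], [214, 212, 213, 213, 215, 216, 175, 114, 107, 107, 146, 198, 213]]
253 203
```

```bash
python3 -c "
from workcell import *
print(job_done())"
```

```text
the job is handed in; nothing more can be done
None
```

The jar stop should be locked: the pin is home and the cotter is through its cross hole with the bow snapped over. I handed the job in at about 23.6 s on the robot clock. No verdict came back.

**What I did**
- **Pin:** I pushed the head about 18 mm until it hit the hard stop. Forces were about 4–6 N while it slid and about 10 N at the stop.
- **Cotter:** I lifted it from the block and caught the leg tip in the mouth, which was rolled about 0.4 rad to the bracket's −x side. I then rolled the hole upright with about 5 N sideways and pushed the leg down. Fz peaked at 4.4 N on the way through, then dropped to zero or slightly negative, as expected for a snap.
- **Largest downward push:** 8.2 N, while feeling for the mouth before I corrected a 2 mm error in the tip position.

**Last checks**
- **Seating:** Pressing lightly on the tab gave a springy contact with its top at about z = 0.1277, against 0.129 nominal. The arm's height also read about 1.5 mm low when the tip touched the pin, so I take this as seated.
- **Conflicting measurement:** A camera triangulation before that touch put the tab top about 7 mm too low. I trusted the touch, because the side camera resolves only about 3 mm per pixel.
- **Lean:** That touch made the cotter lean about 11° along +y within the hole's play. I straightened it with a light regrasp and let go. The last wrist picture shows the tab upright, within 1–2 px of where I expected it. I did not repeat the height check afterwards.
- **Other objects:** The networks found the cup and stripper, and all five jars, within a few pixels of their first positions. One jar is partly hidden by the arm in the top view. Raw brightness at the stripper differed from the first picture, which I put down to shadow because the arm never went near it.

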